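Set up the pour-over bar and start the brew timer

ROBOT

A 6-joint arm with a two-finger parallel gripper is mounted at the origin on the work surface. World frame = base frame: x ahead of the robot, y to its left, z up, the work surface at z = 0. Lengths are in m, angles in rad, forces in N, time in s.
With the tool pointing down it reaches from about 0.3 to 0.875 m from the base axis. Payload 6.4 kg.
Tool frame: the origin (TCP) lies at the very end of the fingers, on their centre line; the grasp point (between the pads) lies 19 mm behind it; z points along the fingers, y is the direction in which the jaws open and shut (so a half turn about z gives the same grasp; the last joint's range is limited). The gripper opens to 85 mm and grips with 20 to 120 N. Pads are 22 mm wide; open, the fingers measure 114 mm over their backs; the gripper's body (76 mm by 85 mm) begins 54 mm behind the grasp point. The pads swing forward as they close: fully open they stand 13 mm farther back than shut.
Start: joints at [-1.447, 0.181, 1.607, -0, 1.354, -0.206], TCP at [0.186, -0.544, 0.204] pointing down, gripper open.
Joint ranges: [-2.99, 2.99], [-0.89, 2.07], [0.3, 2.58], [-1.14, 4.28], [0, 2.63], [-3.12, 3.12]. Speed limits (rad/s): [2.57, 2.57, 3.01, 3.14, 3.14, 3.14].

INTERFACE

Orientations are given as a unit quaternion [w, x, y, z].
In Python, from bench import telemetry, imaging, ctrl gives the robot as it stands.
- The arm moves only by the shell command python3 -m pendant 'ROWS' [OPENING]. ROWS is JSON, a list that holds one entry, the list of rows, each a list of 6 numbers: the shift along the tool's x, y, z in units of 200 mm (1.0 is 200 mm), then the turn, a rotation vector about the tool's x, y, z in units of pi rad (1.0 is pi rad). In form: [[[tx, ty, tz, rx, ry, rz], ...]]. A call has 1 to 12 rows; each row shifts and turns the pose as measured when the row begins, along the tool's axes as they then stand; what a row does not reach is not made up. A row lasts 1/8 s, in which the tool goes at most 62.5 mm and 10.7 degrees, less where a joint would pass 70% of its speed; a pose out of reach is approached as far as the arm can. A call with a number of a shift or a turn outside -1 to 1 is refused whole. A call with a gripper value outside its range is refused whole. OPENING is the closure, from 0 (fully open) to 1 (shut), set as the call begins (- or left out, the last holds). The fingers move at their own pace and stop on an object; the grip force is fixed at half the most. Time passes only in rows, so rows that do not move let the fingers close. It gives the time, the measured TCP pose, the force and the opening at its end, in the units of the state.
- telemetry.get_obs(): the state, without advancing time (a new reading comes with each control period).
- imaging.camera(name): name is "scene" or "top" or "wrist"; returns a dict with "pixels" (384x512x3 uint8, blue, green, red), "vfov" (degrees; the focal length in pixels is half the picture's height over the tangent of half this angle, whatever the lens; pixels are square), "cx", "cy" (the principal point, pixels), "R" (3x3) and "t" (3): a world point X has camera coordinates R X + t. Camera axes: x right, y down, z forward; pixel columns grow to the right and rows downward; lengths in m; the calibration is good to about 2 mm. A picture is of the moment at which its call begins. There is no depth.
- ctrl.hand_in(): hands the job in, once; it reports no verdict.
The state is a dict: "time_s": time; "q": joint angles; "dq": joint speeds; "joint_efforts": joint torques, N m; "eef_pos": TCP position; "eef_rot": TCP orientation; "wrist_force": force on the tool from outside, world axes, zero at the start; "torque": the same for the moment, N m; "opening": opening from 0.0 (shut) to 1.0 (fully open).
Only numpy, scipy, OpenCV 4.12 (cv2) and the standard library are available. Lean on these libraries where they do the work, as an engineer would, in place of code of your own. Each camera call takes 0.05 s, during which the arm holds its last target.

TASK

Get the pour-over bar ready: lift the wooden dust cover off the carafe and stand it, handle up, well on the red mat; seat the large drip cone fully home in the carafe and every small drip cone that is out fully home and upright in a tumbler of its own, leaving the tumblers standing on the turntable. Only when all the cones are seated and let go, turn the brew timer's knob clockwise until it clicks past its detent and stays there. Leave the sugar jar, saucers and tamper where they are.

Things in the scene. Friction and masses are not known exactly. Their poses are not given: they have to be found in the camera images.
- cone1_handle (a point): small drip cone (2 or 3 alike): closed steel taper, foot weighted, 36 mm across at the foot, 64 mm at the lip, whose top is 44 mm above the foot; dark upright handle 18 mm across, from 44 to 80 mm. 120 g. The point: on the axis at the handle's middle, 62 mm above the foot; z up along the axis. Fully home, it is 31 mm above its tumbler's mouth point. May be absent
- cone2_handle (a point): small drip cone (2 or 3 alike): closed steel taper, foot weighted, 36 mm across at the foot, 64 mm at the lip, whose top is 44 mm above the foot; dark upright handle 18 mm across, from 44 to 80 mm. 120 g. The point: on the axis at the handle's middle, 62 mm above the foot; z up along the axis. Fully home, it is 31 mm above its tumbler's mouth point. May be absent
- cone3_handle (a point): small drip cone (2 or 3 alike): closed steel taper, foot weighted, 36 mm across at the foot, 64 mm at the lip, whose top is 44 mm above the foot; dark upright handle 18 mm across, from 44 to 80 mm. 120 g. The point: on the axis at the handle's middle, 62 mm above the foot; z up along the axis. Fully home, it is 31 mm above its tumbler's mouth point. May be absent
- big_cone_handle (a point): large drip cone, the small ones' form but bigger: 50 mm across at the foot, 86 mm at the lip, whose top is 56 mm above the foot; dark upright handle 18 mm across, from 56 to 92 mm. 220 g. The point: on the axis at the handle's middle, 74 mm above the foot; z up along the axis. Fully home, it is 37.5 mm above the carafe's mouth point
- tumbler1_mouth (a point): centre of the mouth (rim plane) of a waisted thick glass tumbler, 80 mm tall, mouth 68 mm outside, 54 mm inside; its inside tapers to match the small cones (radius 0.32 mm less per mm of depth, 38 mm deep). Loose, 300 g, standing on the turntable, mouth 102 mm above the worktop; z up out of the mouth
- tumbler2_mouth (a point): centre of the mouth (rim plane) of a waisted thick glass tumbler, 80 mm tall, mouth 68 mm outside, 54 mm inside; its inside tapers to match the small cones (radius 0.32 mm less per mm of depth, 38 mm deep). Loose, 300 g, standing on the turntable, mouth 102 mm above the worktop; z up out of the mouth
- tumbler3_mouth (a point): centre of the mouth (rim plane) of a waisted thick glass tumbler, 80 mm tall, mouth 68 mm outside, 54 mm inside; its inside tapers to match the small cones (radius 0.32 mm less per mm of depth, 38 mm deep). Loose, 300 g, standing on the turntable, mouth 102 mm above the worktop; z up out of the mouth
- carafe_mouth (a point): the centre of the mouth (rim plane) of the glass carafe, 125 mm tall, body 104 mm across, funnel mouth 84 mm outside and 72 mm inside whose inside taper (42 mm deep) matches the large cone; loose, 750 g, standing on the worktop; z up
- cover_handle (a point): carafe's wooden dust cover: disc 92 mm across (8 to 13 mm above its underside), plug below 62 mm across, 8 mm tall, loose in the carafe's mouth, upright handle 18 mm across from 13 to 49 mm. 110 g. The point: on the axis at the handle's middle, 31 mm above the underside; z up. Starts 23 mm above the carafe's mouth; on the mat it is 31 mm above the mat's top
- mat_top (a point): the centre of the top of the flat red silicone mat, fixed, 140 mm (its x) by 150 mm (its y), 6 mm thick
- timer_grip (a point): the brew timer's black bar knob on a fixed round white base 76 mm across: bar 44 mm long (along its x), 16 mm wide (its y), its top 69 mm and its foot 41 mm above the worktop. The point is on the vertical turning axis 57 mm above the worktop, and turns with the knob; x runs along the bar towards its white mark, z up
- timer_knob (a joint): the timer knob's turn in rad: 0 at off, growing clockwise seen from above. An over-centre detent resists (0.12 N m at first, less towards the middle): let go before 0.55 it springs back to 0, past 0.55 it clicks over and rests against its stop at 1.1
- turntable: the fixed steel turntable (braked, does not turn), 210 mm across, 22 mm tall, on which the three tumblers stand; origin under its centre
- sugar_jar: bystander: glass sugar jar with steel cap, 68 mm across, 100 mm tall, origin under its centre
- saucers: bystander: stack of three white saucers, 116 mm across, 34 mm tall, origin under its centre
- tamper: bystander: steel and wood tamper, 56 mm across, 76 mm tall, origin under its centre

How it is judged:
On the way, in this order (a step that is already met when the one before it is completed fails the run):
1. every cone present is fully home in its matching vessel and let go (((horizontal distance between cone1_handle and tumbler1_mouth below 0.006 m and z of cone1_handle in the frame of tumbler1_mouth between 0.023 and 0.037 m and angle between the z axis of cone1_handle and the z axis of tumbler1_mouth, either way round below 0.09 rad) or (horizontal distance between cone1_handle and tumbler2_mouth below 0.006 m and z of cone1_handle in the frame of tumbler2_mouth between 0.023 and 0.037 m and angle between the z axis of cone1_handle and the z axis of tumbler2_mouth, either way round below 0.09 rad) or (horizontal distance between cone1_handle and tumbler3_mouth below 0.006 m and z of cone1_handle in the frame of tumbler3_mouth between 0.023 and 0.037 m and angle between the z axis of cone1_handle and the z axis of tumbler3_mouth, either way round below 0.09 rad)) and ((horizontal distance between cone2_handle and tumbler1_mouth below 0.006 m and z of cone2_handle in the frame of tumbler1_mouth between 0.023 and 0.037 m and angle between the z axis of cone2_handle and the z axis of tumbler1_mouth, either way round below 0.09 rad) or (horizontal distance between cone2_handle and tumbler2_mouth below 0.006 m and z of cone2_handle in the frame of tumbler2_mouth between 0.023 and 0.037 m and angle between the z axis of cone2_handle and the z axis of tumbler2_mouth, either way round below 0.09 rad) or (horizontal distance between cone2_handle and tumbler3_mouth below 0.006 m and z of cone2_handle in the frame of tumbler3_mouth between 0.023 and 0.037 m and angle between the z axis of cone2_handle and the z axis of tumbler3_mouth, either way round below 0.09 rad)) and ((horizontal distance between cone3_handle and tumbler1_mouth below 0.006 m and z of cone3_handle in the frame of tumbler1_mouth between 0.023 and 0.037 m and angle between the z axis of cone3_handle and the z axis of tumbler1_mouth, either way round below 0.09 rad) or (horizontal distance between cone3_handle and tumbler2_mouth below 0.006 m and z of cone3_handle in the frame of tumbler2_mouth between 0.023 and 0.037 m and angle between the z axis of cone3_handle and the z axis of tumbler2_mouth, either way round below 0.09 rad) or (horizontal distance between cone3_handle and tumbler3_mouth below 0.006 m and z of cone3_handle in the frame of tumbler3_mouth between 0.023 and 0.037 m and angle between the z axis of cone3_handle and the z axis of tumbler3_mouth, either way round below 0.09 rad)) and horizontal distance between big_cone_handle and carafe_mouth below 0.006 m and z of big_cone_handle in the frame of carafe_mouth between 0.0295 and 0.0435 m and angle between the z axis of big_cone_handle and the z axis of carafe_mouth, either way round below 0.09 rad and contact force between the fingers and cone1 below 0.2 N and contact force between the fingers and cone2 below 0.2 N and contact force between the fingers and cone3 below 0.2 N and contact force between the fingers and big_cone below 0.2 N), for 0.2 s.
2. then the timer knob is clicked past its detent (value of joint timer_knob above 0.95 rad), for 0.2 s.
At the end, for the whole second after the job is handed in: Every cone in its matching vessel (axes within 6 mm and 0.09 rad, within 6 mm of full depth); cover handle up on the mat, centre within 55 mm of the mat's centre in x, 60 mm in y; tumblers upright on the turntable, carafe upright; knob over 0.95 rad; all at rest (((horizontal distance between cone1_handle and tumbler1_mouth below 0.006 m and z of cone1_handle in the frame of tumbler1_mouth between 0.023 and 0.037 m and angle between the z axis of cone1_handle and the z axis of tumbler1_mouth, either way round below 0.09 rad) or (horizontal distance between cone1_handle and tumbler2_mouth below 0.006 m and z of cone1_handle in the frame of tumbler2_mouth between 0.023 and 0.037 m and angle between the z axis of cone1_handle and the z axis of tumbler2_mouth, either way round below 0.09 rad) or (horizontal distance between cone1_handle and tumbler3_mouth below 0.006 m and z of cone1_handle in the frame of tumbler3_mouth between 0.023 and 0.037 m and angle between the z axis of cone1_handle and the z axis of tumbler3_mouth, either way round below 0.09 rad)) and ((horizontal distance between cone2_handle and tumbler1_mouth below 0.006 m and z of cone2_handle in the frame of tumbler1_mouth between 0.023 and 0.037 m and angle between the z axis of cone2_handle and the z axis of tumbler1_mouth, either way round below 0.09 rad) or (horizontal distance between cone2_handle and tumbler2_mouth below 0.006 m and z of cone2_handle in the frame of tumbler2_mouth between 0.023 and 0.037 m and angle between the z axis of cone2_handle and the z axis of tumbler2_mouth, either way round below 0.09 rad) or (horizontal distance between cone2_handle and tumbler3_mouth below 0.006 m and z of cone2_handle in the frame of tumbler3_mouth between 0.023 and 0.037 m and angle between the z axis of cone2_handle and the z axis of tumbler3_mouth, either way round below 0.09 rad)) and ((horizontal distance between cone3_handle and tumbler1_mouth below 0.006 m and z of cone3_handle in the frame of tumbler1_mouth between 0.023 and 0.037 m and angle between the z axis of cone3_handle and the z axis of tumbler1_mouth, either way round below 0.09 rad) or (horizontal distance between cone3_handle and tumbler2_mouth below 0.006 m and z of cone3_handle in the frame of tumbler2_mouth between 0.023 and 0.037 m and angle between the z axis of cone3_handle and the z axis of tumbler2_mouth, either way round below 0.09 rad) or (horizontal distance between cone3_handle and tumbler3_mouth below 0.006 m and z of cone3_handle in the frame of tumbler3_mouth between 0.023 and 0.037 m and angle between the z axis of cone3_handle and the z axis of tumbler3_mouth, either way round below 0.09 rad)) and horizontal distance between big_cone_handle and carafe_mouth below 0.006 m and z of big_cone_handle in the frame of carafe_mouth between 0.0295 and 0.0435 m and angle between the z axis of big_cone_handle and the z axis of carafe_mouth, either way round below 0.09 rad and x of cover_handle in the frame of mat_top between -0.055 and 0.055 m and y of cover_handle in the frame of mat_top between -0.06 and 0.06 m and z of cover_handle in the frame of mat_top below 0.036 m and angle between cover_handle's own z axis and vertical below 0.1 rad and angle between each of tumbler1_mouth, tumbler2_mouth, tumbler3_mouth, carafe_mouth's own z axis and vertical below 0.08 rad and height (world z) of tumbler1_mouth between 0.097 and 0.108 m and height (world z) of tumbler2_mouth between 0.097 and 0.108 m and height (world z) of tumbler3_mouth between 0.097 and 0.108 m and height (world z) of carafe_mouth below 0.13 m and linear speed of each of cone1, cone2, cone3, big_cone, cover, carafe below 0.02 m/s and value of joint timer_knob above 0.95 rad); the robot touches nothing.
It fails at once if the sugar jar is disturbed (moved over 30 mm) (distance of sugar_jar from where it was at the start of the episode above 0.03 m).
It fails at once if the stack of saucers is disturbed (moved over 30 mm) (distance of saucers from where it was at the start of the episode above 0.03 m).
It fails at once if the tamper is disturbed (moved over 30 mm) (distance of tamper from where it was at the start of the episode above 0.03 m).
Of cone1, cone2, cone3 only 2 to 3 are there at a start; the rules pass over those that are not, and their reading is None.
At some moment in a run one of cone1, cone2, cone3, big_cone, carafe may be knocked a few centimetres aside while the robot is not near it.
It also fails if it takes over 208 s, if anything falls off the work surface, if the arm or the gripper's body presses on something with over 40 N, if the wrist force passes 120 N, or if a joint passes its speed limit or range.

## Working session

There is one attempt and no reset: what is moved stays moved. The work goes in short steps, Python scripts to look and compute and a shell command to move; the robot and the scene stay as the last step left them, time stands still between calls to the robot, and variables do not carry over. Pictures are saved under pics/ and viewed, and the job is handed in when it is done.

```bash
ls; mkdir -p pics
cat > h.py <<'E'
import numpy as np, cv2, json
from bench import telemetry, imaging, ctrl
def snap(n,out):
    c=imaging.camera(n); cv2.imwrite('pics/'+out+'.png',c['pixels'])
    np.savez('pics/'+out+'.npz',px=c['pixels'],R=c['R'],t=c['t'],vfov=c['vfov'],cx=c['cx'],cy=c['cy'],)
    return c
E
python3 - <<'E'
from h import *
o=telemetry.get_obs(); print(o)
for n in ['scene','top','wrist']:
    c=snap(n,n+'0'); print(n,{k:v for k,v in c.items() if k!='pixels'})
E
```

```text
pics
{'time_s': 0.0, 'q': array([-1.44727056e+00,  1.81534646e-01,  1.60798964e+00, -8.28666938e-06,
        1.35380047e+00, -2.06290597e-01]), 'dq': array([-0.0013159 , -0.00022859, -0.00010875,  0.00025891, -0.00019077,
        0.00021202]), 'joint_efforts': array([-9.17356192e-04, -4.44874763e+01, -3.51337016e+01, -3.00418515e-04,
        9.26828769e-03, -1.60837965e-05]), 'eef_pos': array([ 0.18616967, -0.54340489,  0.20359667]), 'eef_rot': array([-8.65476628e-04,  9.86432916e-01,  1.64162580e-01,  3.17871129e-05]), 'wrist_force': array([-0.21628885, -0.70872351, -0.13498394]), 'torque': array([ 0.00950663, -0.00521842, -0.02544751]), 'opening': 1.00394915426862}
scene {'vfov': 54.243439923094066, 'cx': 257.1066697349127, 'cy': 195.2433765546671, 'R': array([[-0.22851145,  0.97352944, -0.00479019],
       [ 0.68567066,  0.15744702, -0.71068008],
       [-0.69111378, -0.16568303, -0.70349902]]), 't': array([ 0.14460811, -0.3373899 ,  1.62203714])}
top {'vfov': 44.94759984528652, 'cx': 254.62058793869193, 'cy': 188.35466267197617, 'R': array([[-0.12527599, -0.99211681, -0.00318696],
       [-0.97171   ,  0.12334617, -0.20140852],
       [ 0.20021387, -0.02213485, -0.97950215]]), 't': array([0.03990971, 0.64037949, 1.19744126])}
wrist {'vfov': 69.70701741860145, 'cx': 255.98855558388593, 'cy': 187.01149055819104, 'R': array([[ 0.3241568 , -0.94599915, -0.00282261],
       [-0.91199995, -0.3132966 ,  0.26476657],
       [-0.25135326, -0.08325166, -0.9643084 ]]), 't': array([-0.57348444, -0.0337427 ,  0.37954454])}
```

View pics/scene0.png

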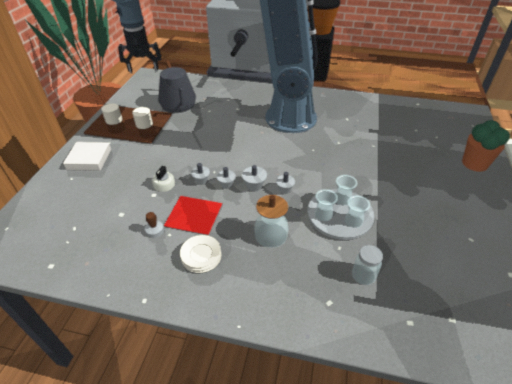

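View pics/top0.png

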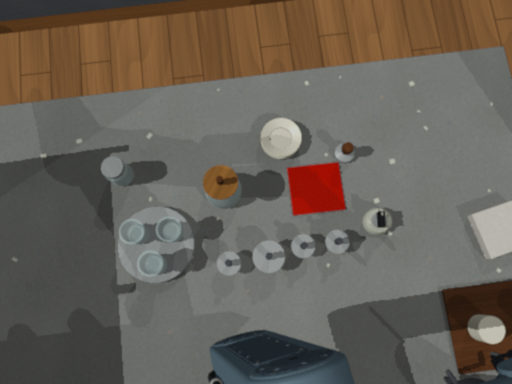

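View pics/wrist0.png

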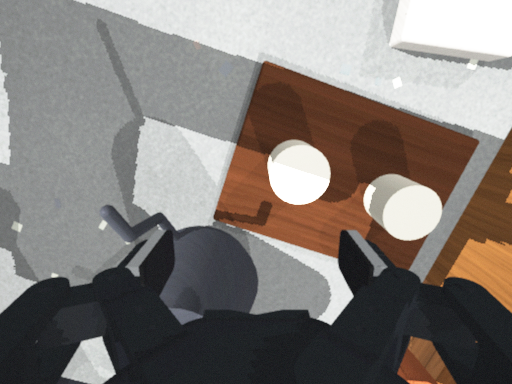

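The scene shows a row of four cones: small, small, big, small, at scene pixels of about (200,170), (226,177), (254,175) and (286,180). The covered carafe is near (270,215), the turntable with three tumblers near (341,210), the mat at (194,215) and the timer at (163,180). I'll enlarge crops of both views.

```bash
cat >> h.py <<'E'
def crop(src,x0,y0,w,h,k,out):
    im=cv2.imread('pics/'+src+'.png')[y0:y0+h,x0:x0+w]
    im=cv2.resize(im,None,fx=k,fy=k,interpolation=cv2.INTER_CUBIC)
    for x in range((x0+19)//20*20,x0+w,20):
        cv2.line(im,((x-x0)*k,0),((x-x0)*k,6),(0,0,255),1); cv2.putText(im,str(x),((x-x0)*k+2,10),0,.35,(0,0,255),1)
    for y in range((y0+19)//20*20,y0+h,20):
        cv2.line(im,(0,(y-y0)*k),(6,(y-y0)*k),(0,0,255),1); cv2.putText(im,str(y),(8,(y-y0)*k+4),0,.35,(0,0,255),1)
    cv2.imwrite('pics/'+out+'.png',im)
def load(out): return np.load('pics/'+out+'.npz')
def f(c): return 192/np.tan(np.radians(float(c['vfov']))/2)
def ray(c,u,v):
    d=c['R'].T@np.array([(u-c['cx'])/f(c),(v-c['cy'])/f(c),1]); o=-c['R'].T@c['t']; return o,d
def atz(c,u,v,z):
    o,d=ray(c,u,v); return o+d*(z-o[2])/d[2]
def proj(c,X):
    p=c['R']@np.asarray(X,float)+c['t']; return np.array([c['cx']+f(c)*p[0]/p[2],c['cy']+f(c)*p[1]/p[2]])
def move(dp):  # world dp -> tool axes row units
    from scipy.spatial.transform import Rotation as Ro
    o=telemetry.get_obs(); q=o['eef_rot']; R=Ro.from_quat([q[1],q[2],q[3],q[0]]).as_matrix()
    return R.T@np.asarray(dp)/0.2
E
python3 - <<'E'
from h import *
crop('top0',100,110,160,190,4,'t0a')
crop('top0',200,110,200,175,4,'t0b')
crop('scene0',130,155,190,125,4,'s0a')
crop('scene0',230,160,160,130,4,'s0b')
E
```

```text
(no output)
```

View pics/t0a.png

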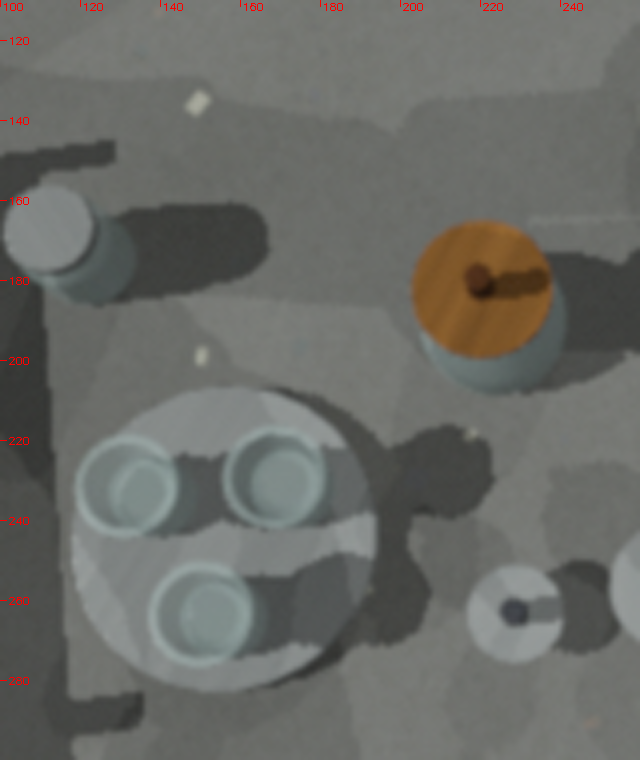

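View pics/t0b.png

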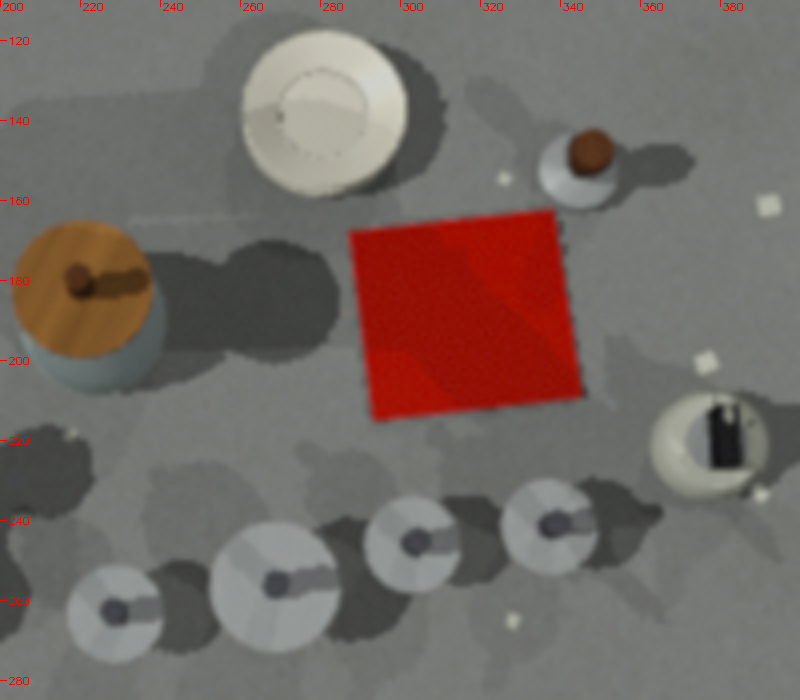

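View pics/s0a.png

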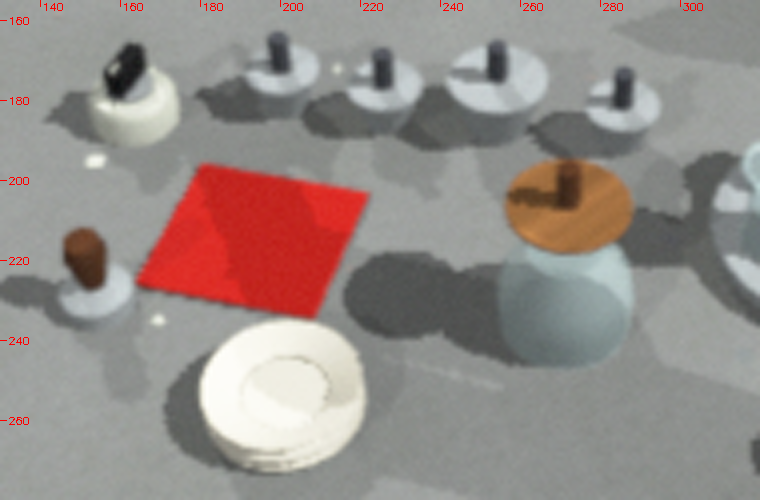

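View pics/s0b.png

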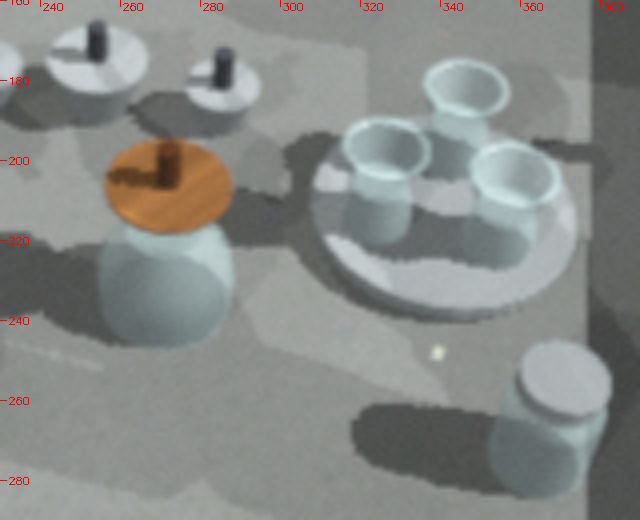

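Run:
```python
from h import *
t=load('top0'); s=load('scene0')
P=lambda n,c,u,v,z: print(n,np.round(atz(c,u,v,z),4)*1000)
P('A top lip',t,228.6,263.2,.044);P('A top hnd',t,228.3,263,.080);P('A scene lip',s,286,181.5,.044);P('A sc hnd',s,286,172.8,.08)
P('big top lip',t,268.8,256.5,.056);P('big hnd',t,268.8,256,.092);P('big scene lip',s,254.3,175,.056);P('big sc hnd',s,254.3,166.2,.092)
P('B top lip',t,303.2,246,.044);P('B hnd',t,303.2,245.5,.08);P('B scene lip',s,225.8,176.4,.044);P('B sc hnd',s,225.4,168,.08)
P('C top lip',t,337.3,241.4,.044);P('C hnd',t,338,241,.08);P('C scene lip',s,200.3,172.7,.044);P('C sc hnd',s,199.8,164.2,.08)
P('T1 top',t,132,231.5,.102);P('T1 sc',s,344+14,203.5-.5,.102)
P('T2 top',t,168.5,229.5,.102);P('T2 sc',s,325.8,197.3,.102)
P('T3 top',t,150,263.2,.102);P('T3 sc',s,345.8,182,.102)
P('cover top',t,220.3,182,.138);P('cover hnd',t,219.5,179.3,.174);P('cov sc',s,272.3,206.5,.138);P('cov sc h',s,271.7,196.5,.174)
for u,v in [(287.5,168),(338.5,162.5),(346,209.5),(293.5,215)]: P('mat t',t,u,v,.006)
for u,v in [(180,196),(222,203),(209,234.5),(164,226)]: P('mat s',s,u,v,.006)
P('knob',t,381.0,219.5,.069);P('knob base',t,377.5,221.5,.041);P('knob mark',t,382,213,.069)
P('jar',t,112,167,.1);P('sauc',t,280.5,138,.034);P('tamper',t,347.5,147.5,.076)
P('tt',t,156,245,.022)
```

```text
A top lip [450.4  53.5  44. ]
A top hnd [449.2  52.3  80. ]
A scene lip [456.4  59.   44. ]
A sc hnd [453.4  56.7  80. ]
big top lip [453.8 -55.3  56. ]
big hnd [453.2 -54.2  92. ]
big scene lip [461.3 -49.8  56. ]
big sc hnd [457.8 -50.2  92. ]
B top lip [ 470.7 -151.4   44. ]
B hnd [ 469.6 -147.7   80. ]
B scene lip [ 477.1 -146.6   44. ]
B sc hnd [ 474.8 -146.3   80. ]
C top lip [ 471.3 -244.6   44. ]
C hnd [ 469.8 -240.    80. ]
C scene lip [ 478.4 -238.4   44. ]
C sc hnd [ 475.2 -237.1   80. ]
T1 top [559.5 289.6 102. ]
T1 sc [564.3 291.8 102. ]
T2 top [552.8 195.3 102. ]
T2 sc [561.7 196.4 102. ]
T3 top [472.7 249.8 102. ]
T3 sc [479.6 250.7 102. ]
cover top [653.1  46.2 138. ]
cover hnd [652.   45.6 174. ]
cov sc [669.1  53.1 138. ]
cov sc h [666.   49.9 174. ]
mat t [ 699.8 -143.5    6. ]
mat t [ 697.5 -291.5    6. ]
mat t [ 559.5 -290.4    6. ]
mat t [ 562.6 -141.2    6. ]
mat s [ 567.3 -284.3    6. ]
mat s [ 567.1 -135.5    6. ]
mat s [ 705.3 -134.9    6. ]
mat s [ 704.4 -283.7    6. ]
knob [ 512.7 -365.2   69. ]
knob base [ 511.3 -362.8   41. ]
knob mark [ 529.6 -371.    69. ]
jar [739.  330.7 100. ]
sauc [ 782.9 -133.1   34. ]
tamper [ 719.6 -307.8   76. ]
tt [525.6 247.   22. ]
```

```bash
python3 -m pendant '[[[0,0,-0.25,0,0,0],[0,0,-0.25,0,0,0],[0,0,0,0,0,0.0525],[0,0,0,0,0,0.0525],[0,0,0,0,0,0]]]' 0
python3 - <<'E'
from h import *
from scipy.spatial.transform import Rotation as Ro
o=telemetry.get_obs(); q=o['eef_rot']; R=Ro.from_quat([q[1],q[2],q[3],q[0]]).as_matrix()
print(o['eef_pos'],R.round(3)); c=imaging.camera('wrist'); print('cam in tool',R.T@(-c['R'].T@c['t']-o['eef_pos']), (R.T@c['R'].T).round(3))
E
```

```text
time_s: 0.78
eef_pos: [0.186, -0.5425, 0.3048]
eef_rot: [-0.003, 1.0, -0.004, -0.0]
wrist_force: [-0.4, 0.4, -0.7]
opening: 0.998
[ 0.18602152 -0.54250914  0.30483388] [[ 1.    -0.008 -0.001]
 [-0.008 -1.     0.006]
 [-0.001 -0.006 -1.   ]]
cam in tool [ 0.06794923 -0.00041723 -0.16963497] [[ 0.    -0.964 -0.266]
 [ 1.     0.001 -0.001]
 [ 0.002 -0.266  0.964]]
```

```bash
python3 -m pendant '[[[0.18,-0.227,0,0,0,0],[0.18,-0.227,0,0,0,0],[0.18,-0.227,0,0,0,0],[0.18,-0.227,0,0,0,0],[0.18,-0.227,0,0,0,0],[0.18,-0.227,0,0,0,0],[0.18,-0.227,0,0,0,0],[0.18,-0.227,0,0,0,0],[0.18,-0.227,0,0,0,0],[0.18,-0.227,0,0,0,0],[0.18,-0.227,0,0,0,0],[0.18,-0.227,0,0,0,0]]]' 0.3
python3 -m pendant '[[[0,0,0,0,0,0],[0,0,0,0,0,0]]]'
python3 - <<'E'
from h import *
print(telemetry.get_obs()['eef_pos'])
snap('wrist','w1')
E
```

```text
time_s: 2.33
eef_pos: [0.6207, 0.0229, 0.3031]
eef_rot: [-0.006, 1.0, 0.014, -0.002]
wrist_force: [1.0, -1.0, 1.7]
opening: 0.699
time_s: 2.58
eef_pos: [0.6212, 0.0267, 0.3007]
eef_rot: [-0.006, 1.0, 0.02, -0.004]
wrist_force: [0.0, -1.0, 0.3]
opening: 0.699
[0.62122424 0.02665888 0.30072521]
```

View pics/w1.png

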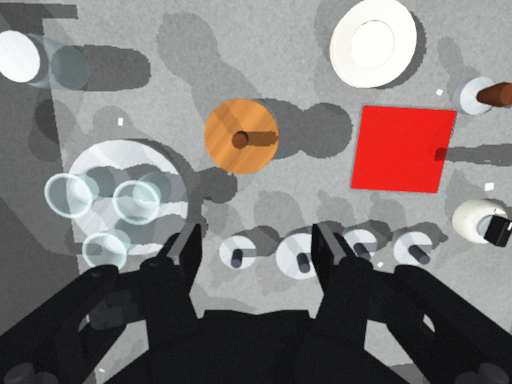

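The wrist view from above shows the cover disc at about (241,136), its handle top at about (240,140), the mat corners at (363,106), (455,111), (438,192) and (351,187), and all three tumblers.

Run:
```python
from h import *
c=load('w1')
P=lambda n,u,v,z: print(n,np.round(atz(c,u,v,z),4)*1000)
P('disc',241.5,136,.138);P('hnd',239.7,140,.174)
for u,v in [(363,106),(455,111),(438,192),(351,187)]: P('mat',u,v,.006)
P('tumL',69,195.5,.102);P('tumR',137,202,.102);P('tum3',106,251.5,.102)
P('coneA',238,252,.044);P('coneAh',237,257,.07);P('big',299,257,.056);P('timer',480,221,.041)
```

```text
disc [658.6  48.3 138. ]
hnd [657.7  47.9 174. ]
mat [ 701.5 -137.4    6. ]
mat [ 699.8 -285.5    6. ]
mat [ 563.8 -288.2    6. ]
mat [ 566.1 -136.3    6. ]
tumL [562.  292.1 102. ]
tumR [556.6 196.3 102. ]
tum3 [475.9 249.1 102. ]
coneA [452.  55.  44.]
coneAh [457.4  54.8  70. ]
big [454.3 -48.2  56. ]
timer [ 526.7 -344.1   41. ]
```

```bash
cat >> h.py <<'E'
from scipy.spatial.transform import Rotation as Ro
def go(p,yaw=0.):
    o=telemetry.get_obs(); q=o['eef_rot']; R=Ro.from_quat([q[1],q[2],q[3],q[0]])
    W=Ro.from_euler('z',yaw)*Ro.from_euler('x',np.pi)
    print('t',round(o['time_s'],2),'tcp',o['eef_pos'].round(4),'F',o['wrist_force'].round(1),'op',round(o['opening'],3))
    print('shift',(R.inv().apply(np.asarray(p)-o['eef_pos'])/.2).round(3),'turn',((R.inv()*W).as_rotvec()/np.pi).round(4))
E
python3 -c "
from h import *
go([.658,.048,.23])"
```

```text
t 2.62 tcp [0.6211 0.0265 0.3007] F [-0.3  0.1 -0.6] op 0.698
shift [ 0.191 -0.096  0.353] turn [-0.004   0.0025  0.0124]
```

```bash
python3 -m pendant '[[[0.19,-0.095,0.2,-0.004,0.0025,0.0124],[0,0,0.15,0,0,0],[0,0,0,0,0,0]]]'; python3 -c "
from h import *
go([.658,.048,.137])"
```

```text
time_s: 3.0
eef_pos: [0.6583, 0.0432, 0.2305]
eef_rot: [0.001, 1.0, -0.002, 0.001]
wrist_force: [-0.3, -0.3, -0.4]
opening: 0.698
t 3.0 tcp [0.6583 0.0432 0.2305] F [-0.3 -0.3 -0.4] op 0.698
shift [-0.003 -0.025  0.467] turn [ 0.0005 -0.0006 -0.0013]
```

```bash
python3 -m pendant '[[[0,-0.025,0.16,0,0,0],[0,0,0.16,0,0,0],[0,0,0.147,0,0,0],[0,0,0,0,0,0]]]'; python3 -c "
from h import *
go([.658,.048,.137]); snap('wrist','w2')"
```

```text
time_s: 3.5
eef_pos: [0.6612, 0.0426, 0.1439]
eef_rot: [0.001, 1.0, -0.004, 0.006]
wrist_force: [-0.8, -0.1, -0.5]
opening: 0.697
t 3.5 tcp [0.6612 0.0426 0.1439] F [-0.8 -0.1 -0.5] op 0.697
shift [-0.016 -0.027  0.034] turn [ 0.001  -0.0039 -0.0026]
```

View pics/w2.png

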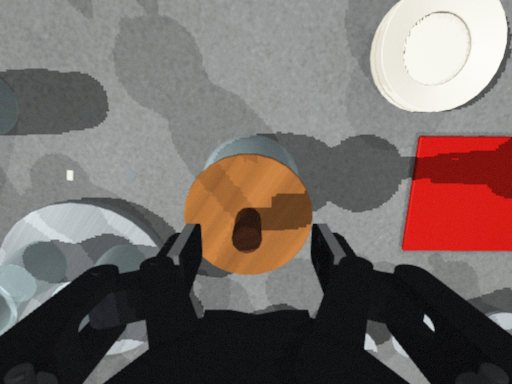

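```bash
python3 -m pendant '[[[-0.02,-0.035,0.03,0.001,-0.004,-0.0026],[-0.01,-0.015,0.02,0,0,0],[0,0,0,0,0,0]]]'; python3 -c "
from h import *
go([.658,.048,.136]);c=snap('wrist','w3'); e=telemetry.get_obs()['eef_pos']; print(proj(c,e),proj(c,[e[0],e[1],.166]))
print(atz(c,0,0,.166)); crop('w3',150,150,200,150,4,'w3c')"
```

```text
time_s: 3.92
eef_pos: [0.6593, 0.0524, 0.1413]
eef_rot: [0.0, 1.0, -0.0, 0.005]
wrist_force: [-0.0, 0.0, 0.1]
opening: 0.703
t 3.92 tcp [0.6593 0.0524 0.1413] F [-0.   0.   0.1] op 0.703
shift [-0.007  0.022  0.026] turn [ 0.0002 -0.0034 -0.    ]
[257.17028711 217.91201918] [257.31232499 233.51173381]
[0.77661099 0.17169009 0.166     ]
```

View pics/w3c.png

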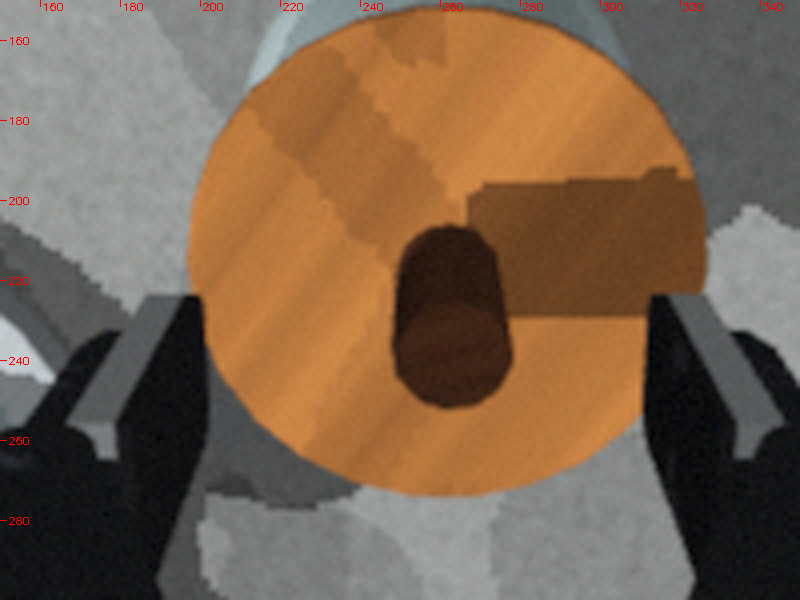

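```bash
python3 -m pendant '[[[-0.018,0.016,0.026,0,-0.0034,0],[0,0,0,0,0,0],[0,0,0,0,0,0],[0,0,0,0,0,0]]]' 1;  python3 -m pendant '[[[0,0,0,0,0,0],[0,0,0,0,0,0],[0,0,0,0,0,0]]]'; python3 -c "
from h import *
go([.656,.049,.136])"
```

```text
time_s: 4.47
eef_pos: [0.6562, 0.0489, 0.1368]
eef_rot: [0.0, 1.0, 0.0, 0.0]
wrist_force: [-0.1, 0.3, 0.2]
opening: 0.149
time_s: 4.85
eef_pos: [0.6561, 0.0489, 0.1368]
eef_rot: [0.0, 1.0, 0.0, 0.0]
wrist_force: [-0.2, 0.0, 1.3]
opening: 0.145
t 4.85 tcp [0.6561 0.0489 0.1368] F [-0.2  0.   1.3] op 0.145
shift [-0.001 -0.001  0.004] turn [ 0.0003 -0.0001  0.    ]
```

```bash
python3 -m pendant '[[[0,0,-0.1,0,0,0],[0,0,-0.2,0,0,0],[0,0,0,0,0,0]]]'; python3 -c "
from h import *
go([.633,-.212,.2]);snap('wrist','w4')"
```

```text
time_s: 5.22
eef_pos: [0.6562, 0.0488, 0.2001]
eef_rot: [0.001, 1.0, 0.0, 0.0]
wrist_force: [-0.4, -0.5, -0.8]
opening: 0.139
t 5.22 tcp [0.6562 0.0488 0.2001] F [-0.4 -0.5 -0.8] op 0.139
shift [-0.116  1.304  0.002] turn [ 0.0003 -0.0001  0.    ]
```

View pics/w4.png

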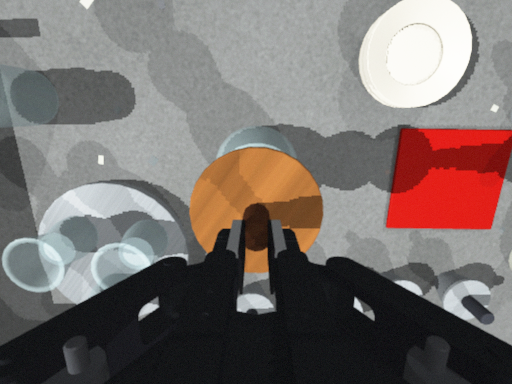

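```bash
python3 -m pendant '[[[-0.023,0.261,0,0,0,0],[-0.023,0.261,0,0,0,0],[-0.023,0.261,0,0,0,0],[-0.023,0.261,0,0,0,0],[-0.023,0.261,0,0,0,0],[0,0,0,0,0,0],[0,0,0,0,0,0]]]'; python3 -c "
from h import *
go([.633,-.212,.04])"
```

```text
time_s: 6.15
eef_pos: [0.627, -0.2169, 0.1899]
eef_rot: [-0.002, 1.0, 0.001, -0.007]
wrist_force: [0.5, 0.5, -0.6]
opening: 0.145
t 6.15 tcp [ 0.627  -0.2169  0.1899] F [ 0.5  0.5 -0.6] op 0.145
shift [ 0.041 -0.021  0.749] turn [-0.0015  0.0046  0.0008]
```

```bash
python3 -m pendant '[[[0.04,-0.02,0.2,-0.0015,0.0046,0.0008],[0,0,0.2,0,0,0],[0,0,0.2,0,0,0],[0,0,0.1,0,0,0],[0,0,0,0,0,0]]]'; python3 -c "
from h import *
go([.633,-.212,.028])"
```

```text
time_s: 6.78
eef_pos: [0.636, -0.2057, 0.0463]
eef_rot: [-0.0, 1.0, 0.004, 0.0]
wrist_force: [-0.1, -0.4, -0.9]
opening: 0.148
t 6.78 tcp [ 0.636  -0.2057  0.0463] F [-0.1 -0.4 -0.9] op 0.148
shift [-0.015  0.031  0.091] turn [-0.0002 -0.0002  0.0023]
```

```bash
python3 -m pendant '[[[-0.015,0.03,0.06,0,0,0.0023],[0,0,0.03,0,0,0],[0,0,0.01,0,0,0],[0,0,0,0,0,0]]]'; python3 -c "
from h import *
go([.633,-.212,.026]);snap('scene','s5');crop('s5',130,150,190,130,4,'s5c')"
```

```text
time_s: 7.28
eef_pos: [0.6359, -0.2135, 0.0298]
eef_rot: [0.001, 1.0, -0.0, 0.004]
wrist_force: [-0.3, 0.3, -2.5]
opening: 0.146
t 7.28 tcp [ 0.6359 -0.2135  0.0298] F [-0.3  0.3 -2.5] op 0.146
shift [-0.015 -0.007  0.019] turn [ 0.0009 -0.0023 -0.0001]
```

View pics/s5c.png

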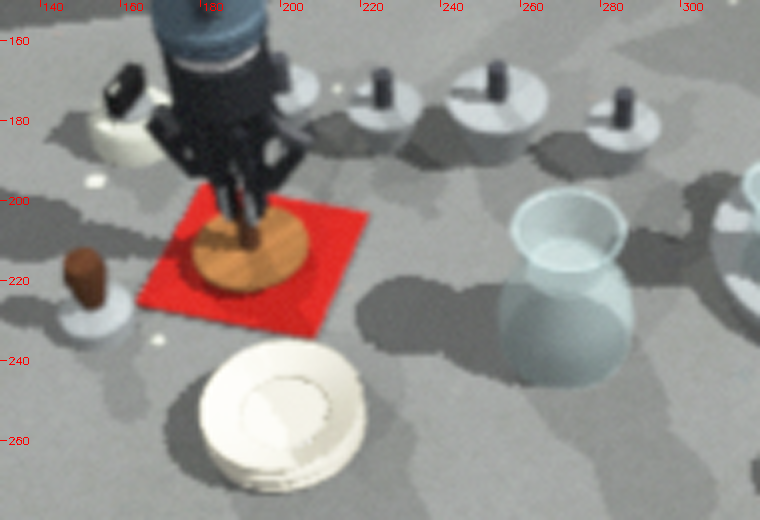

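The cover is over the middle of the mat, disc centre about (192,213) in the scene view. The carafe is now open. I'll set the cover down and release.

```bash
python3 -m pendant '[[[0,0,0.015,0,0,0],[0,0,0.01,0,0,0],[0,0,0,0,0,0]]]'; python3 -m pendant '[[[0,0,0,0,0,0],[0,0,0,0,0,0],[0,0,0,0,0,0]]]' 0.55;python3 -c "
from h import *
go([.633,-.212,.15])"
```

```text
time_s: 7.7
eef_pos: [0.637, -0.2139, 0.0258]
eef_rot: [0.002, 1.0, -0.0, 0.005]
wrist_force: [-0.2, 0.3, -1.2]
opening: 0.145
time_s: 8.07
eef_pos: [0.6372, -0.214, 0.0261]
eef_rot: [0.002, 1.0, -0.0, 0.005]
wrist_force: [-0.2, 0.3, -0.6]
opening: 0.449
t 8.07 tcp [ 0.6372 -0.214   0.0261] F [-0.2  0.3 -0.6] op 0.449
shift [-0.015 -0.007 -0.62 ] turn [ 0.0013 -0.0031 -0.    ]
```

```bash
python3 -m pendant '[[[0,0,-0.25,0.0013,-0.003,0],[0,0,-0.3,0,0,0],[0,0,-0.3,0,0,0],[-0.22,-0.2,0,0,0,0],[-0.22,-0.2,0,0,0,0],[-0.22,-0.2,0,0,0,0],[-0.22,-0.2,0,0,0,0],[0,0,0,0,0,0]]]';python3 -c "
from h import *
go([.453,-.052,.2]); snap('wrist','w6'); snap('scene','s6')"
```

```text
time_s: 9.07
eef_pos: [0.4567, -0.0504, 0.2021]
eef_rot: [0.001, 1.0, -0.001, 0.002]
wrist_force: [0.7, -0.3, 0.4]
opening: 0.446
t 9.07 tcp [ 0.4567 -0.0504  0.2021] F [ 0.7 -0.3  0.4] op 0.446
shift [-0.018  0.008  0.01 ] turn [ 0.0004 -0.0014 -0.0005]
```

View pics/w6.png

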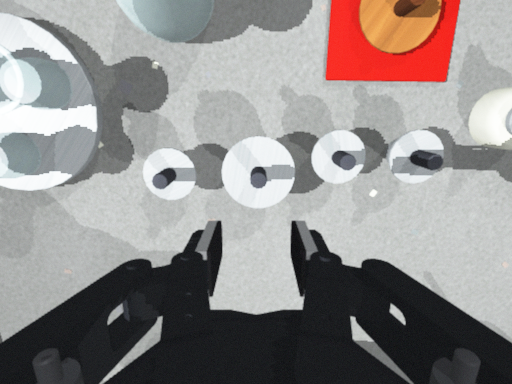

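View pics/s6.png

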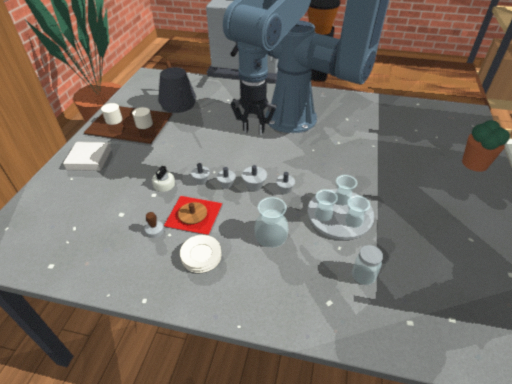

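The wrist view shows the four cones with lip centres at about A (169,174), big (258,172), B (338,157) and C (417,157). The cover stands upright on the mat.

Run:
```python
from h import *
c=load('w6')
P=lambda n,u,v,z: print(n,np.round(atz(c,u,v,z),4)*1000)
P('A',169,174,.044);P('Ah',160,181,.08)
P('big',258.3,172,.056);P('bigh',258.5,181,.092)
P('B',337.5,157,.044);P('Bh',347,161,.08)
P('C',417,157,.044);P('Ch',435.5,160.5,.08)
P('cover',400,19.,.019)
```

```text
A [451.6  56.2  44. ]
Ah [451.8  55.   80. ]
big [456.5 -52.4  56. ]
bigh [454.6 -52.4  92. ]
B [ 472.2 -147.3   44. ]
Bh [ 473.6 -147.1   80. ]
C [ 472.1 -242.5   44. ]
Ch [ 474.  -241.7   80. ]
cover [ 626.3 -213.9   19. ]
```

```bash
python3 -m pendant '[[[-0.01,0.01,0.25,0,-0.001,0],[0,0,0.25,0,0,0],[0,0,0.1,0,0,0],[0,0,0,0,0,0]]]';python3 -c "
from h import *
go([.4555,-.0524,.063])"
```

```text
time_s: 9.68
eef_pos: [0.4658, -0.0609, 0.0825]
eef_rot: [0.003, 1.0, -0.003, 0.006]
wrist_force: [-0.2, -0.3, -0.1]
opening: 0.452
t 9.68 tcp [ 0.4658 -0.0609  0.0825] F [-0.2 -0.3 -0.1] op 0.452
shift [-0.053 -0.043  0.097] turn [ 0.0021 -0.0038 -0.0021]
```

```bash
python3 -m pendant '[[[-0.053,-0.043,0.03,0.002,-0.0038,-0.002],[0,0,0.04,0,0,0],[0,0,0,0,0,0]]]';python3 -c "
from h import *
go([.4555,-.0524,.063])"
```

```text
time_s: 10.05
eef_pos: [0.4574, -0.0533, 0.0697]
eef_rot: [0.001, 1.0, -0.0, 0.001]
wrist_force: [0.7, 0.4, -0.2]
opening: 0.447
t 10.05 tcp [ 0.4574 -0.0533  0.0697] F [ 0.7  0.4 -0.2] op 0.447
shift [-0.009 -0.004  0.034] turn [ 0.0004 -0.0009 -0.0003]
```

```bash
python3 -m pendant '[[[-0.009,-0.004,0.034,0,-0.0009,0],[0,0,0,0,0,0],[0,0,0,0,0,0]]]';python3 -m pendant '[[[0,0,0,0,0,0],[0,0,0,0,0,0],[0,0,0,0,0,0],[0,0,0,0,0,0]]]' 1; python3 -c "
from h import *
go([.4555,-.0524,.063])"
```

```text
time_s: 10.42
eef_pos: [0.4564, -0.0527, 0.0635]
eef_rot: [0.001, 1.0, -0.0, 0.001]
wrist_force: [0.7, -0.1, -0.2]
opening: 0.452
time_s: 10.92
eef_pos: [0.4631, -0.054, 0.0698]
eef_rot: [0.002, 1.0, -0.0, 0.008]
wrist_force: [-0.5, 0.4, -0.4]
opening: -0.002
t 10.93 tcp [ 0.4631 -0.054   0.0698] F [-0.5  0.4 -0.4] op -0.002
shift [-0.039 -0.008  0.033] turn [ 0.0016 -0.0048 -0.0003]
```

The gripper closed on nothing, so I'll look.

```bash
python3 -c "
from h import *
snap('wrist','w7');snap('scene','s7');snap('top','t7');crop('s7',150,120,180,130,4,'s7c')"
```

```text
(no output)
```

View pics/w7.png

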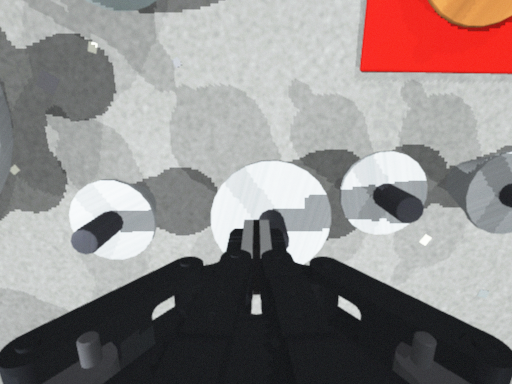

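View pics/s7c.png

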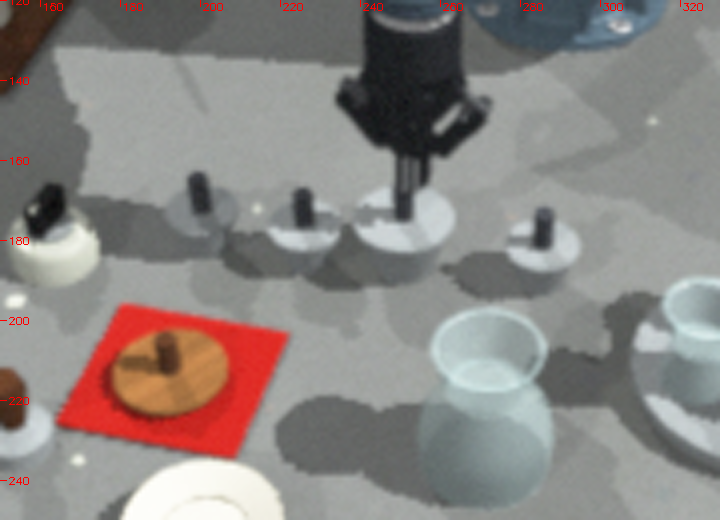

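View pics/t7.png

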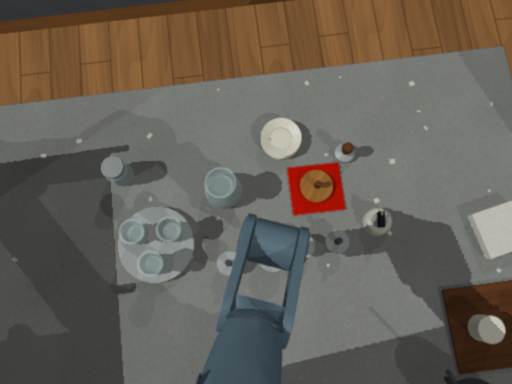

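Run:
```python
from h import *
c=load('w7')
P=lambda n,u,v,z: print(n,np.round(atz(c,u,v,z),4)*1000)
P('big',270.5,216.5,.056); P('A',112,219.5,.044);P('B',384.5,193,.044)
e=telemetry.get_obs()['eef_pos'];print(e,proj(c,e),proj(c,e+[0,0,.0]))
s=load('s7');p=lambda n,u,v,z: print(n,np.round(atz(s,u,v,z),4)*1000)
p('s big',249,175,.056)
crop('w7',180,140,160,130,5,'w7c')
```

```text
big [459.1 -63.7  56. ]
A [452.3  55.7  44. ]
B [ 472.9 -148.7   44. ]
[ 0.46239768 -0.05375204  0.06912583] [256.65708362 218.80499494] [256.65708362 218.80499494]
s big [465.4 -67.3  56. ]
```

View pics/w7c.png

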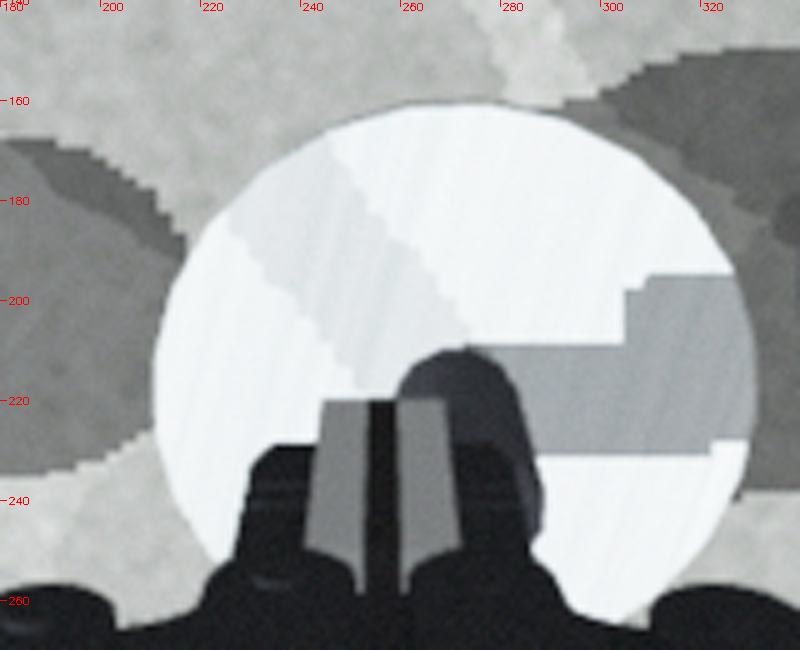

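```bash
python3 -m pendant '[[[0,0,-0.15,0,0,0],[0,0,-0.15,0,0,0],[0,0,-0.15,0.0016,-0.005,0],[0,0,-0.1,0,0,0],[0,0,0,0,0,0]]]'; python3 -c "
from h import *
go([.4555,-.0524,.2]);snap('wrist','w8');snap('scene','s8');crop('s8',150,120,180,130,4,'s8c')"
```

```text
time_s: 11.7
eef_pos: [0.4582, -0.0526, 0.1787]
eef_rot: [-0.002, 1.0, -0.001, -0.005]
wrist_force: [-0.7, 1.0, -0.9]
opening: -0.002
t 11.7 tcp [ 0.4582 -0.0526  0.1787] F [-0.7  1.  -0.9] op -0.002
shift [-0.015 -0.001 -0.106] turn [-0.0012  0.0033 -0.0005]
```

View pics/w8.png

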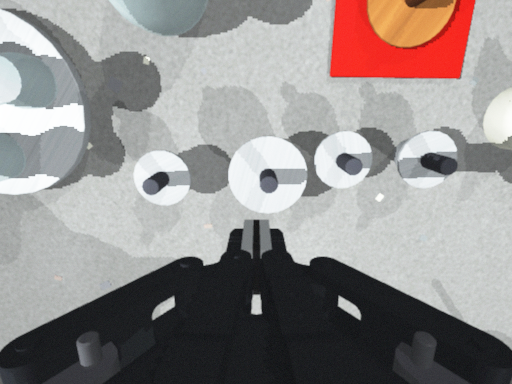

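View pics/s8c.png

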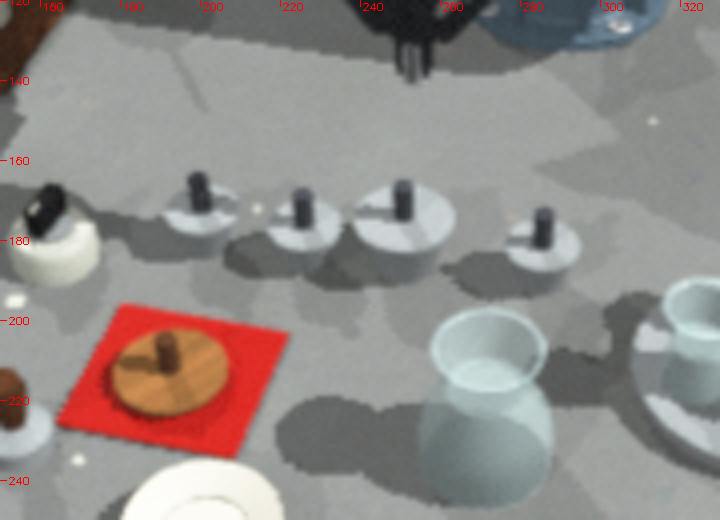

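Run:
```python
from h import *
c=load('w8'); e=np.array([.4582,-.0526,.1787])
for dz in [0,.01,.02,.03]:
  for dx in [.011,0,-.011]: print(dz,dx,proj(c,e+[dx,0,dz]).round(1))
s=load('s8')
for dz in [0,.01,.02,.03]: print(dz,proj(s,e+[0,0,dz]).round(1))
crop('w8',200,190,120,100,6,'w8c');crop('s8',220,110,70,60,8,'s8d')
```

```text
0 0.011 [257.  202.3]
0 0 [257.  218.1]
0 -0.011 [257.  233.4]
0.01 0.011 [257.  207.7]
0.01 0 [257.  224.3]
0.01 -0.011 [257.  240.3]
0.02 0.011 [257.  213.7]
0.02 0 [257.  231.2]
0.02 -0.011 [257. 248.]
0.03 0.011 [256.9 220.5]
0.03 0 [256.9 238.9]
0.03 -0.011 [256.9 256.6]
0 [253.3 145.2]
0.01 [253.2 142.7]
0.02 [253.2 140.1]
0.03 [253.2 137.5]
```

View pics/w8c.png

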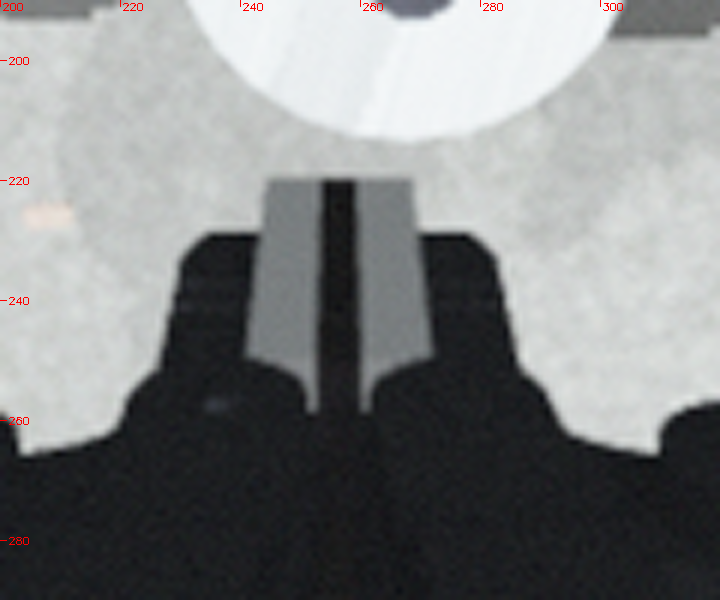

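View pics/s8d.png

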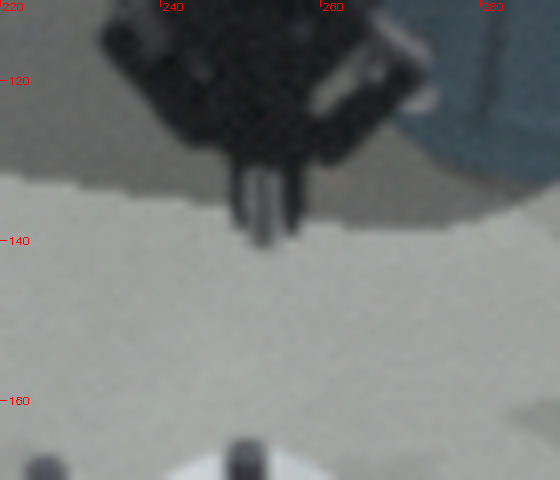

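The fingertips sit about 20 mm higher than the reported TCP implies. The pad front edge is at v=220 in the wrist view and the tip is at v≈141 in the scene view. So the pads only brushed the top of the handle, and I'll grasp about 22 mm deeper. The big cone is still upright, about 11 mm further towards −y.

```bash
python3 - <<'E'
from h import *
c=load('w8')
P=lambda n,u,v,z: print(n,np.round(atz(c,u,v,z),4)*1000)
P('big',267.8,174.5,.056);P('bigh',269,182,.092);P('A',162,178.5,.044);P('B',343,159.5,.044)
go([.4555,-.063,.11])
E
python3 -m pendant '[[[0,0.05,0,0,0,0],[0,0,0,-0.0012,0.0033,0],[0,0,0.1,0,0,0],[0,0,0.1,0,0,0],[0,0,0,0,0,0]]]' 0.5; python3 -c "
from h import *
go([.4555,-.063,.09])"
```

```text
big [458.5 -64.1  56. ]
bigh [459.7 -63.9  92. ]
A [450.9  55.7  44. ]
B [ 472.7 -148.    44. ]
t 11.8 tcp [ 0.4569 -0.0521  0.1769] F [-0.4 -0.2  0.1] op -0.005
shift [-0.003  0.056  0.334] turn [-0.0016  0.0043 -0.0005]
time_s: 12.42
eef_pos: [0.454, -0.0624, 0.1319]
eef_rot: [-0.002, 1.0, -0.001, -0.004]
wrist_force: [-0.6, 1.0, 0.2]
opening: 0.501
t 12.43 tcp [ 0.454  -0.0624  0.1319] F [-0.6  1.   0.2] op 0.501
shift [0.009 0.004 0.209] turn [-0.001   0.0026 -0.0009]
```

```bash
python3 -m pendant '[[[0.025,0.01,0.1,0,0,0],[0,0,0.1,-0.001,0.0026,0],[0,0,0.1,0,0,0],[0,0,0,0,0,0],[0,0,0,0,0,0]]]' 0.5; python3 -c "
from h import *
go([.459,-.064,.04]);snap('wrist','w9');snap('scene','s9');crop('s9',200,110,110,90,6,'s9d')"
```

```text
time_s: 13.05
eef_pos: [0.4612, -0.0655, 0.0739]
eef_rot: [0.001, 1.0, -0.002, 0.002]
wrist_force: [-0.6, -0.5, 0.4]
opening: 0.497
t 13.05 tcp [ 0.4612 -0.0655  0.0739] F [-0.6 -0.5  0.4] op 0.497
shift [-0.012 -0.008  0.17 ] turn [ 0.0006 -0.0015 -0.001 ]
```

View pics/w9.png

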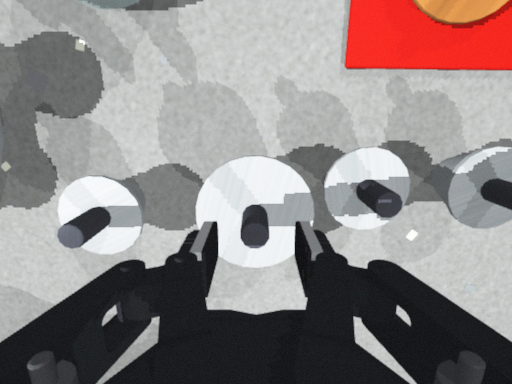

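View pics/s9d.png

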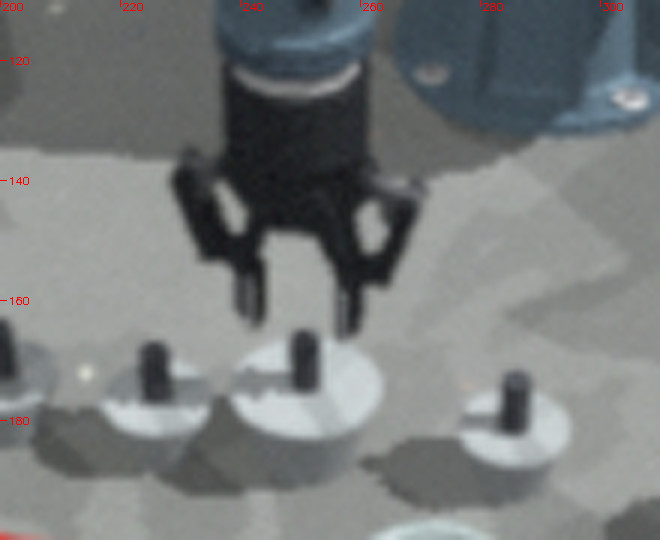

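```bash
python3 -m pendant '[[[-0.01,-0.006,0.06,0,-0.001,0],[0,0,0.06,0,0,0],[0,0,0.045,0,0,0],[0,0,0,0,0,0],[0,0,0,0,0,0]]]'; python3 -c "
from h import *
go([.459,-.064,.040]);snap('wrist','w10');snap('scene','s10');crop('s10',200,110,110,90,6,'s10d')"
```

```text
time_s: 13.78
eef_pos: [0.4595, -0.0643, 0.0392]
eef_rot: [0.001, 1.0, -0.002, 0.001]
wrist_force: [0.4, -0.4, -0.7]
opening: 0.5
t 13.78 tcp [ 0.4595 -0.0643  0.0392] F [ 0.4 -0.4 -0.7] op 0.5
shift [-0.002 -0.002 -0.004] turn [ 0.0007 -0.0008 -0.001 ]
```

View pics/w10.png

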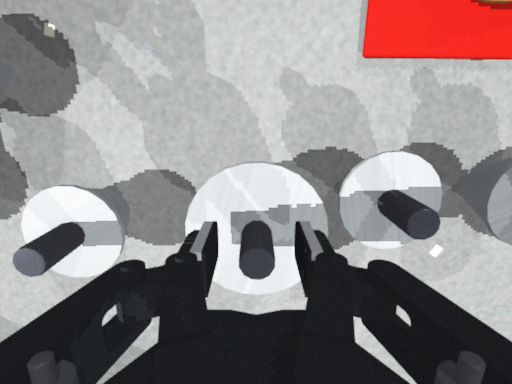

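View pics/s10d.png

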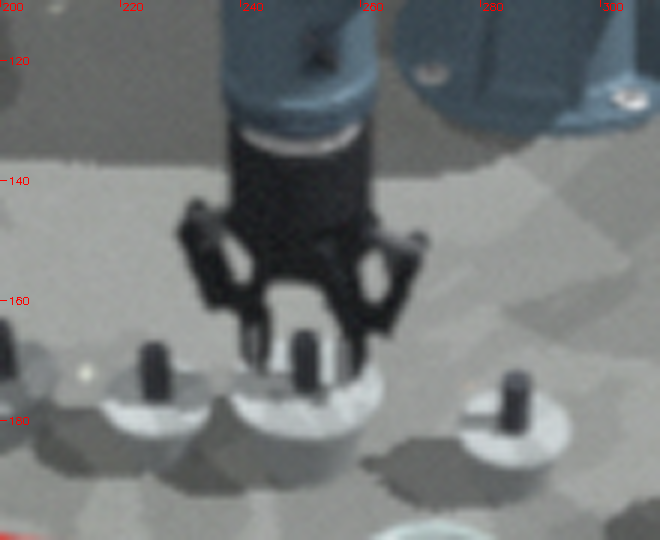

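The handle is now well between the pads. I'll close.

```bash
python3 -m pendant '[[[0,0,0,0,0,0],[0,0,0,0,0,0],[0,0,0,0,0,0],[0,0,0,0,0,0]]]' 1; python3 -c "
from h import *
go([.459,-.064,.040])"; python3 -m pendant '[[[0,0,-0.05,0,0,0],[0,0,-0.2,0,0,0],[0,0,-0.2,0,0,0],[0,0,-0.2,0,0,0],[0,0,-0.15,0,0,0],[0,0,0,0,0,0]]]'; python3 -c "
from h import *
go([.59,.02,.19]);snap('wrist','w11');snap('scene','s11');crop('s11',200,80,180,130,4,'s11d')"
```

```text
time_s: 14.38
eef_pos: [0.4601, -0.0645, 0.04]
eef_rot: [0.001, 1.0, -0.002, 0.002]
wrist_force: [-0.2, 0.1, -1.3]
opening: 0.186
t 14.38 tcp [ 0.4601 -0.0645  0.04  ] F [-0.2  0.1 -1.3] op 0.186
shift [-0.005 -0.003 -0.   ] turn [ 0.0009 -0.0013 -0.001 ]
time_s: 15.12
eef_pos: [0.4582, -0.0635, 0.2067]
eef_rot: [0.001, 1.0, -0.002, 0.001]
wrist_force: [-0.7, 0.3, -1.8]
opening: 0.186
t 15.12 tcp [ 0.4582 -0.0635  0.2067] F [-0.7  0.3 -1.8] op 0.186
shift [ 0.657 -0.42   0.084] turn [ 0.0007 -0.0009 -0.001 ]
```

View pics/w11.png

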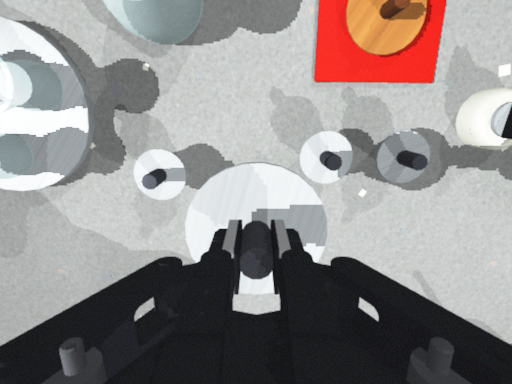

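View pics/s11d.png

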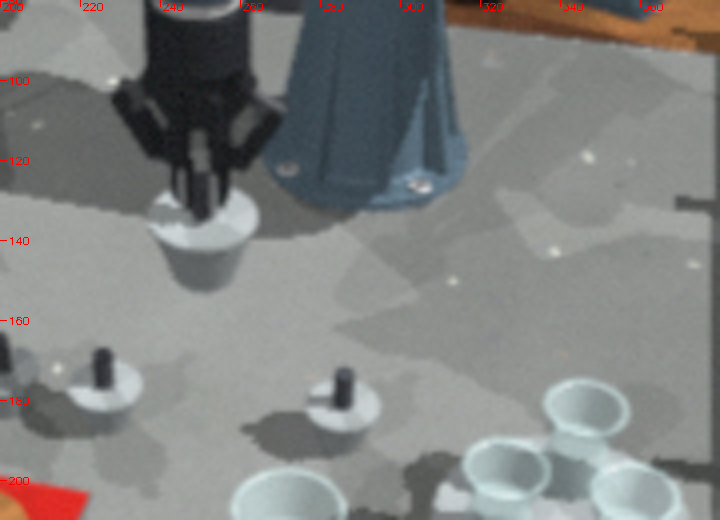

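```bash
python3 -m pendant '[[[0.14,-0.1,0,0.0007,-0.0009,-0.001],[0.14,-0.1,0,0,0,0],[0.14,-0.1,0,0,0,0],[0.14,-0.1,0,0,0,0],[0,0,0,0,0,0],[0,0,0,0,0,0]]]'; python3 -c "
from h import *
go([.657,.048,.18]);snap('wrist','w12')"
```

```text
time_s: 15.98
eef_pos: [0.5637, 0.0203, 0.1891]
eef_rot: [-0.003, 1.0, -0.001, -0.014]
wrist_force: [-0.2, -0.2, -1.6]
opening: 0.191
t 15.97 tcp [0.5637 0.0203 0.1891] F [-0.2 -0.2 -1.6] op 0.191
shift [ 0.467 -0.139  0.034] turn [-0.002   0.0086 -0.0005]
```

View pics/w12.png

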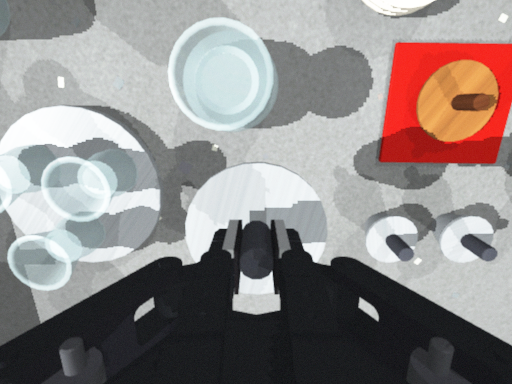

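```bash
python3 -c "
from h import *
crop('w12',155,5,140,140,5,'w12c')"
```

```text
(no output)
```

View pics/w12c.png

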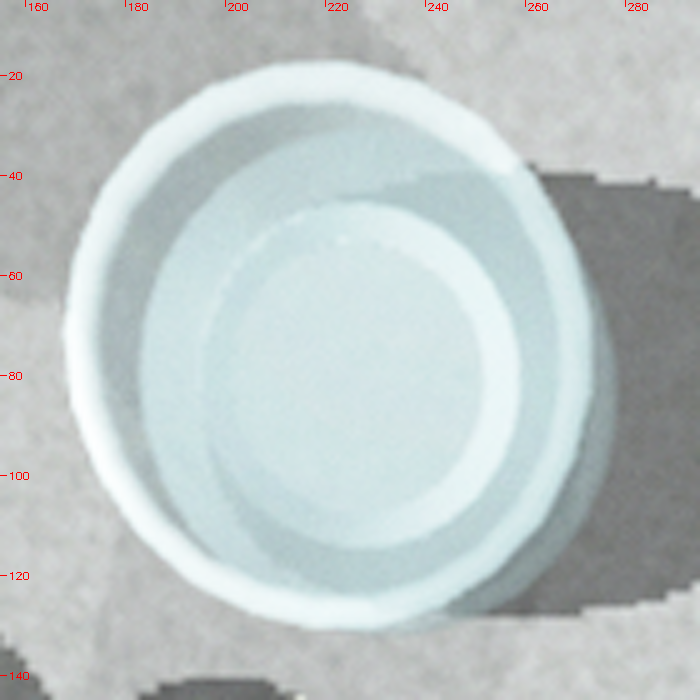

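```bash
cat >> h.py <<'E'
from scipy.optimize import least_squares
def fitc(c,umin,umax,vmin,vmax,r,z,x0,freez=False):
    a=np.linspace(0,2*np.pi,181)
    def ext(p):
        P=np.array([proj(c,[p[0]+r*np.cos(t),p[1]+r*np.sin(t),p[2] if freez else z]) for t in a])
        return P[:,0].min(),P[:,0].max(),P[:,1].min(),P[:,1].max()
    def res(p):
        e=ext(p); return [x-y for x,y in zip(e,(umin,umax,vmin,vmax)) if y is not None]
    s=least_squares(res,list(x0)+([z] if freez else []),diff_step=1e-4); return s.x.round(4),np.round(s.fun,2)
E
python3 -c "
from h import *
c=load('w12')
print(fitc(c,167.6,273.6,17,131,.042,.125,[.66,.05]))
print(fitc(c,167.6,273.6,17,131,.042,.125,[.66,.05],True))
print(fitc(c,185.5,327.5,162,None,.043,.205,[.56,.02]))
print(fitc(c,185.5,327.5,162,None,.043,.205,[.56,.02],True))
e=np.array([.5637,.0203,.1891]); print(proj(c,e))
w=load('w11');print(fitc(w,185.5,327.5,162,None,.043,.2227,[.46,-.06]))
"
```

```text
(array([0.6556, 0.0491]), array([-0.59,  0.58, -0.49,  0.68]))
(array([0.6559, 0.0494, 0.1225]), array([-0.02,  0.02,  0.02, -0.02]))
(array([0.5616, 0.0206]), array([-0.19,  0.19,  0.03]))
(array([0.5616, 0.0206, 0.2046]), array([ 0.,  0., -0.]))
[256.9678574  218.17079089]
(array([ 0.4555, -0.0632]), array([-0.21,  0.21,  0.03]))
```

```bash
python3 -m pendant '[[[0,0,0,-0.002,0.0086,0],[0.16,-0.05,0,0,0,0],[0.16,-0.05,0,0,0,0],[0.15,-0.04,0,0,0,0],[0,0,0,0,0,0],[0,0,0,0,0,0]]]'; python3 -c "
from h import *
go([.6585,.0489,.18])"
```

```text
time_s: 16.77
eef_pos: [0.6556, 0.0454, 0.1889]
eef_rot: [0.001, 1.0, -0.003, 0.001]
wrist_force: [-0.6, -0.6, -1.9]
opening: 0.191
t 16.77 tcp [0.6556 0.0454 0.1889] F [-0.6 -0.6 -1.9] op 0.191
shift [ 0.014 -0.018  0.044] turn [ 0.0005 -0.0009 -0.0022]
```

```bash
python3 -m pendant '[[[0.016,-0.02,0.04,0.0005,-0.0009,-0.0022],[0,0,0,0,0,0]]]'; python3 -c "
from h import *
go([.6585,.0489,.165])"
```

```text
time_s: 17.02
eef_pos: [0.6575, 0.049, 0.1805]
eef_rot: [0.0, 1.0, -0.0, -0.0]
wrist_force: [-0.6, -0.1, -1.9]
opening: 0.19
t 17.02 tcp [0.6575 0.049  0.1805] F [-0.6 -0.1 -1.9] op 0.19
shift [0.005 0.    0.078] turn [ 0.      0.0001 -0.0001]
```

```bash
python3 -m pendant '[[[0.005,0,0.06,0,0,0],[0,0,0.06,0,0,0],[0,0,0.05,0,0,0],[0,0,0,0,0,0]]]'; python3 -c "
from h import *
go([.6585,.0489,.13]); snap('scene','s13');crop('s13',200,100,140,120,5,'s13d');snap('wrist','w13')"
```

```text
time_s: 17.52
eef_pos: [0.6574, 0.0488, 0.1431]
eef_rot: [0.0, 1.0, -0.0, -0.001]
wrist_force: [0.1, 0.8, -1.1]
opening: 0.187
t 17.52 tcp [0.6574 0.0488 0.1431] F [ 0.1  0.8 -1.1] op 0.187
shift [ 0.006 -0.     0.066] turn [ 0.      0.0007 -0.0002]
```

View pics/s13d.png

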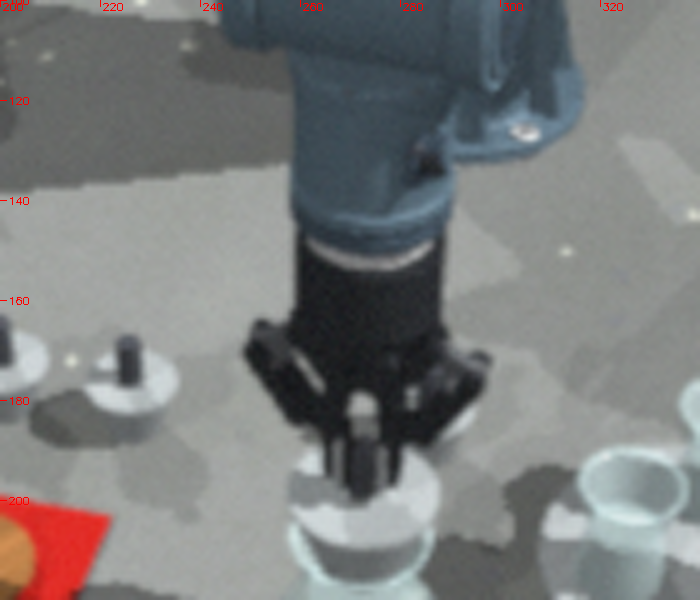

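View pics/w13.png

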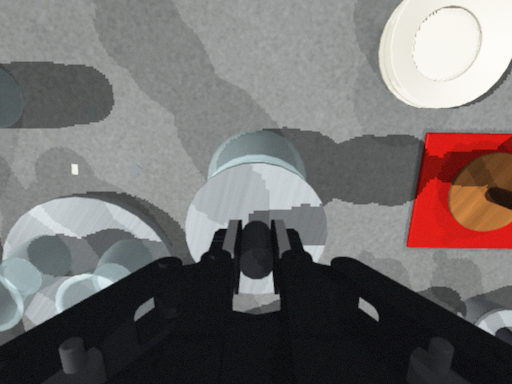

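```bash
python3 -m pendant '[[[0.005,0,0.035,0,0.0007,0],[0,0,0.02,0,0,0],[0,0,0,0,0,0]]]'; python3 -m pendant '[[[0,0,0.02,0,0,0],[0,0,0.01,0,0,0],[0,0,0,0,0,0]]]'; python3 -c "
from h import *
go([.6585,.0489,.128]);snap('wrist','w14')"
```

```text
time_s: 18.0
eef_pos: [0.6601, 0.0487, 0.1339]
eef_rot: [0.0, 1.0, -0.0, 0.002]
wrist_force: [0.5, -0.4, -2.0]
opening: 0.185
time_s: 18.38
eef_pos: [0.6598, 0.0485, 0.1291]
eef_rot: [0.001, 1.0, -0.0, 0.002]
wrist_force: [-2.3, -0.9, -0.5]
opening: 0.186
t 18.38 tcp [0.6598 0.0485 0.1291] F [-2.3 -0.9 -0.5] op 0.186
shift [-0.006 -0.002  0.005] turn [ 0.0003 -0.0011 -0.0001]
```

```bash
python3 -m pendant '[[[-0.005,0,0.015,0,-0.001,0],[0,0,0.01,0,0,0],[0,0,0,0,0,0]]]'; python3 -m pendant '[[[0,0,0,0,0,0],[0,0,0,0,0,0],[0,0,0,0,0,0]]]' 0.55; python3 -c "
from h import *
go([.6585,.0489,.128])";python3 -m pendant '[[[0,0,-0.1,0,0,0],[0,0,-0.2,0,0,0],[0,0,-0.2,0,0,0],[-0.2,0,0,0,0,0],[0,0,0,0,0,0]]]'; python3 -c "
from h import *
go([.45,.055,.21]);snap('wrist','w14');snap('scene','s14');crop('s14',230,130,140,120,5,'s14d')"
```

```text
time_s: 18.8
eef_pos: [0.6604, 0.0485, 0.1288]
eef_rot: [0.001, 1.0, 0.0, 0.002]
wrist_force: [-3.9, -0.7, -4.2]
opening: 0.189
time_s: 19.18
eef_pos: [0.6616, 0.0485, 0.1286]
eef_rot: [0.001, 1.0, -0.0, 0.004]
wrist_force: [-0.6, 0.4, -0.5]
opening: 0.451
t 19.18 tcp [0.6616 0.0485 0.1286] F [-0.6  0.4 -0.5] op 0.451
shift [-0.015 -0.002  0.003] turn [ 0.0005 -0.0024 -0.    ]
time_s: 19.8
eef_pos: [0.6211, 0.0485, 0.2369]
eef_rot: [0.001, 1.0, -0.0, 0.006]
wrist_force: [0.2, 0.3, -0.6]
opening: 0.452
t 19.8 tcp [0.6211 0.0485 0.2369] F [ 0.2  0.3 -0.6] op 0.452
shift [-0.857 -0.033  0.125] turn [ 0.0006 -0.0037 -0.0001]
```

View pics/w14.png

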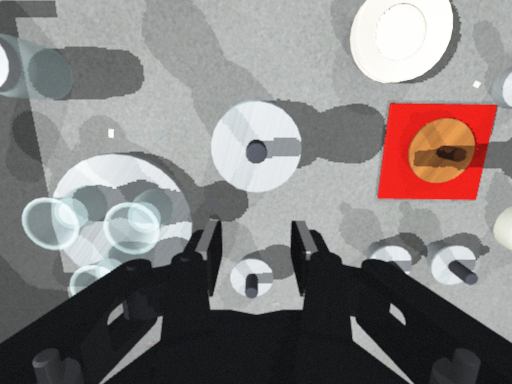

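View pics/s14d.png

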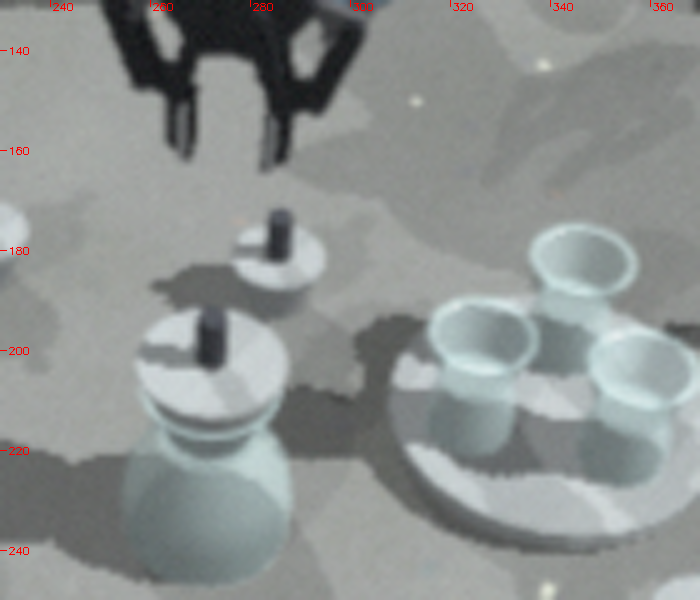

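The large cone is seated, with its lip a little above the carafe rim as expected. Next is cone A, near (0.452, 0.056).

```bash
python3 -m pendant '[[[-0.2,-0.01,0.05,0,-0.0037,0],[-0.2,-0.01,0.05,0,0,0],[-0.2,-0.01,0.05,0,0,0],[-0.2,0,0.05,0,0,0],[0,0,0.05,0,0,0],[0,0,0,0,0,0],[0,0,0,0,0,0]]]'; python3 -c "
from h import *
go([.452,.0555,.12]);snap('wrist','w15');crop('w15',140,120,240,160,3,'w15c')"
```

```text
time_s: 20.78
eef_pos: [0.4693, 0.0526, 0.1891]
eef_rot: [0.002, 1.0, -0.001, 0.007]
wrist_force: [-0.4, -0.1, -0.6]
opening: 0.451
t 20.77 tcp [0.4693 0.0526 0.1891] F [-0.4 -0.1 -0.6] op 0.451
shift [-0.091 -0.015  0.344] turn [ 0.0011 -0.0043 -0.0006]
```

View pics/w15c.png

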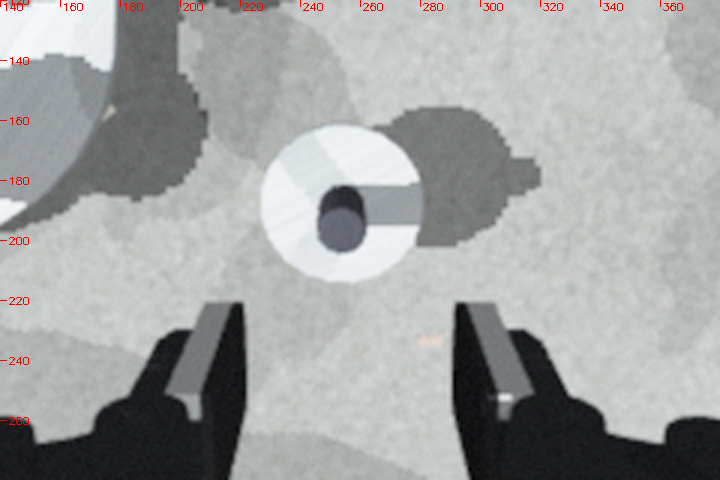

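```bash
python3 -c "
from h import *
c=load('w15'); r=fitc(c,227,281,161.3,214.3,.032,.044,[.45,.055]); print(r, atz(c,253.8,196.5,.08))
go(list(r[0])+[.08])"
```

```text
(array([0.4509, 0.0555]), array([-0.02,  0.02,  0.36, -0.4 ])) [0.45163615 0.05549186 0.08      ]
t 20.82 tcp [0.4694 0.0526 0.1891] F [-0.5 -0.6 -0.4] op 0.447
shift [-0.1   -0.016  0.544] turn [ 0.0011 -0.0043 -0.0006]
```

```bash
python3 -m pendant '[[[-0.095,-0.015,0,0.001,-0.004,0],[0,0,0.15,0,0,0],[0,0,0.15,0,0,0],[0,0,0.1,0,0,0],[0,0,0,0,0,0],[0,0,0,0,0,0]]]'; python3 -c "
from h import *
go([.4515,.0555,.028])"
```

```text
time_s: 21.58
eef_pos: [0.4491, 0.0563, 0.1094]
eef_rot: [-0.0, 1.0, -0.001, 0.0]
wrist_force: [0.8, 0.7, 0.0]
opening: 0.453
t 21.57 tcp [0.4491 0.0563 0.1094] F [0.8 0.7 0. ] op 0.453
shift [0.012 0.004 0.407] turn [-0.0001 -0.0002 -0.0004]
```

```bash
python3 -m pendant '[[[0.012,0.004,0.12,0,0,0],[0,0,0.1,0,0,0],[0,0,0.08,0,0,0],[0,0,0.06,0,0,0],[0,0,0,0,0,0],[0,0,0,0,0,0]]]'; python3 -c "
from h import *
go([.4515,.0555,.028])"
```

```text
time_s: 22.32
eef_pos: [0.4574, 0.0549, 0.0424]
eef_rot: [0.001, 1.0, -0.0, 0.006]
wrist_force: [0.5, -0.6, -0.4]
opening: 0.452
t 22.32 tcp [0.4574 0.0549 0.0424] F [ 0.5 -0.6 -0.4] op 0.452
shift [-0.03  -0.003  0.072] turn [ 0.0004 -0.004  -0.0003]
```

```bash
python3 -m pendant '[[[-0.03,-0.003,0.03,0,-0.004,0],[0,0,0.035,0,0,0],[0,0,0,0,0,0],[0,0,0,0,0,0]]]'; python3 -c "
from h import *
go([.4515,.0555,.028]); snap('wrist','w16')"
```

```text
time_s: 22.82
eef_pos: [0.4519, 0.0555, 0.0295]
eef_rot: [0.001, 1.0, -0.0, 0.0]
wrist_force: [0.3, -0.1, -0.3]
opening: 0.453
t 22.82 tcp [0.4519 0.0555 0.0295] F [ 0.3 -0.1 -0.3] op 0.453
shift [-0.002 -0.     0.008] turn [ 0.0005 -0.0003 -0.0002]
```

View pics/w16.png

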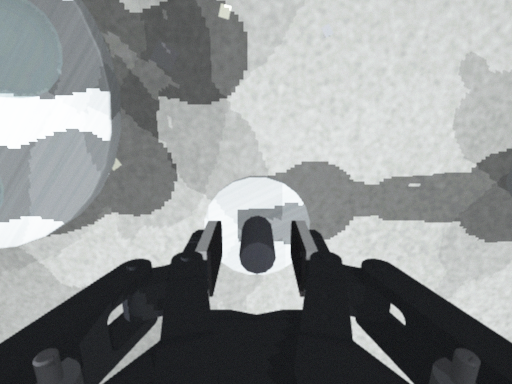

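```bash
python3 -m pendant '[[[0,0,0,0,0,0],[0,0,0,0,0,0],[0,0,0,0,0,0],[0,0,0,0,0,0]]]' 1; python3 -m pendant '[[[0,0,-0.05,0,0,0],[0,0,-0.2,0,0,0],[0,0,-0.2,0,0,0],[0,0,-0.2,0,0,0],[0,0,-0.15,0,0,0],[0,-0.25,0,0,0,0],[0,-0.25,0,0,0,0],[0,0,0,0,0,0],[0,0,0,0,0,0]]]'; python3 -c "
from h import *
go([.557,.196,.19]);snap('wrist','w17');crop('w17',0,20,270,200,3,'w17c');crop('w17',180,150,150,100,5,'w17d')"
```

```text
time_s: 23.38
eef_pos: [0.4522, 0.0554, 0.0298]
eef_rot: [0.001, 1.0, -0.0, 0.001]
wrist_force: [0.1, 0.5, -0.1]
opening: 0.189
time_s: 24.5
eef_pos: [0.4513, 0.158, 0.1995]
eef_rot: [0.0, 1.0, -0.001, 0.002]
wrist_force: [0.3, 0.2, -2.2]
opening: 0.184
t 24.5 tcp [0.4513 0.158  0.1995] F [ 0.3  0.2 -2.2] op 0.184
shift [ 0.528 -0.191  0.049] turn [ 0.0002 -0.0011 -0.0009]
```

View pics/w17c.png

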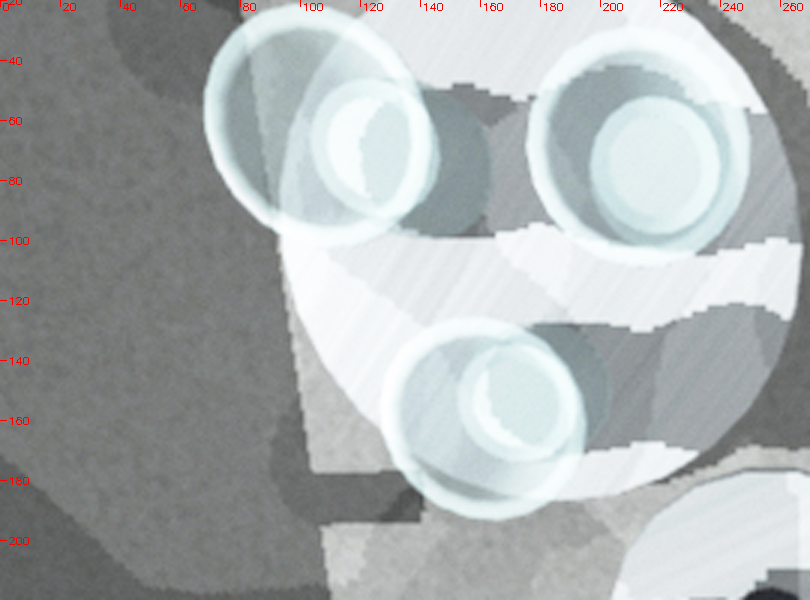

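View pics/w17d.png

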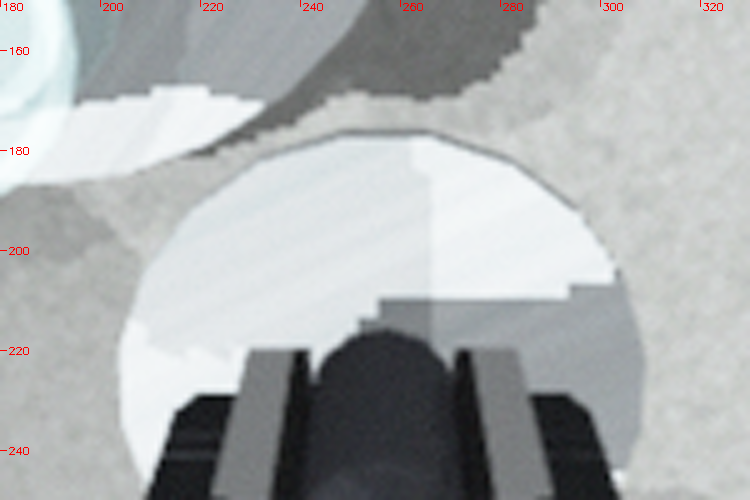

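```bash
python3 -c "
from h import *
c=load('w17')
print(fitc(c,175.3,250,28.7,108,.034,.102,[.55,.2]))
print(fitc(c,68,144.7,21,102,.034,.102,[.55,.3]))
print(fitc(c,127,195.3,126,193.7,.034,.102,[.47,.25]))
print(fitc(c,203.6,309,176,None,.032,.2145,[.45,.158]),fitc(c,203.6,309,176,None,.032,.2145,[.45,.158],True))
"
```

```text
(array([0.5554, 0.1975]), array([-0.43,  0.43, -0.93,  1.11]))
(array([0.5614, 0.2924]), array([ 0.01, -0.01, -0.6 ,  0.7 ]))
(array([0.4726, 0.2516]), array([-0.68,  0.69, -0.46,  0.58]))
(array([0.4511, 0.1585]), array([-0.15,  0.15,  0.01])) (array([0.451 , 0.1585, 0.214 ]), array([-0.,  0.,  0.]))
```

```bash
python3 -m pendant '[[[0.18,-0.065,0,0,-0.001,-0.001],[0.18,-0.065,0,0,0,0],[0.16,-0.06,0,0,0,0],[0,0,0,0,0,0],[0,0,0,0,0,0]]]'; python3 -c "
from h import *
go([.556,.1965,.14])"
```

```text
time_s: 25.18
eef_pos: [0.5576, 0.1901, 0.1984]
eef_rot: [0.001, 1.0, -0.004, -0.002]
wrist_force: [-0.6, 0.1, -2.3]
opening: 0.187
t 25.18 tcp [0.5576 0.1901 0.1984] F [-0.6  0.1 -2.3] op 0.187
shift [-0.007 -0.032  0.292] turn [ 0.0006  0.0011 -0.0026]
```

```bash
python3 -m pendant '[[[-0.007,-0.032,0.1,0.0006,0.001,-0.0026],[0,0,0.12,0,0,0],[0,0,0,0,0,0],[0,0,0,0,0,0]]]'; python3 -c "
from h import *
go([.556,.1965,.13])"
```

```text
time_s: 25.68
eef_pos: [0.5542, 0.1938, 0.1554]
eef_rot: [0.0, 1.0, -0.001, 0.0]
wrist_force: [-0.8, -0.1, -0.7]
opening: 0.185
t 25.68 tcp [0.5542 0.1938 0.1554] F [-0.8 -0.1 -0.7] op 0.185
shift [ 0.009 -0.013  0.127] turn [ 0.0001 -0.0002 -0.0009]
```

```bash
python3 -m pendant '[[[0.009,-0.014,0.03,0,0,-0.0009],[0,0,0.03,0,0,0],[0,0,0,0,0,0]]]'; python3 -c "
from h import *
go([.556,.1965,.115]);snap('wrist','w18');snap('scene','s18');crop('s18',270,110,120,130,5,'s18d')"
```

```text
time_s: 26.05
eef_pos: [0.5572, 0.1968, 0.1449]
eef_rot: [-0.0, 1.0, -0.0, 0.002]
wrist_force: [-0.5, -0.0, -1.7]
opening: 0.184
t 26.05 tcp [0.5572 0.1968 0.1449] F [-0.5 -0.  -1.7] op 0.184
shift [-0.006  0.001  0.15 ] turn [-0.     -0.0012 -0.    ]
```

View pics/w18.png

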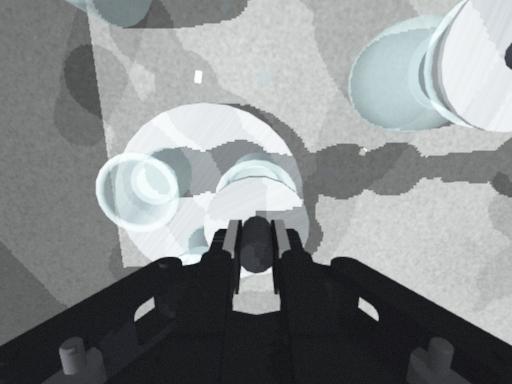

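View pics/s18d.png

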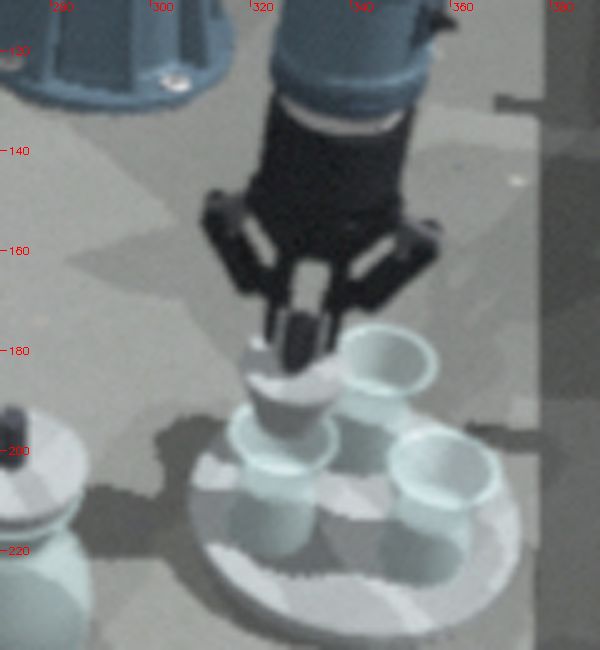

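```bash
python3 -c "
from h import *
c=load('w18');crop('w18',190,140,140,90,5,'w18c')
print(fitc(c,216,302.5,157,None,.034,.102,[.55,.2]))
print(fitc(c,204,308.5,176,None,.032,.159,[.55,.2]))"
```

```text
(array([0.557 , 0.1949]), array([ 1.19, -1.19, -0.09]))
(array([0.5568, 0.1973]), array([-0.3 ,  0.3 ,  0.03]))
```

View pics/w18c.png

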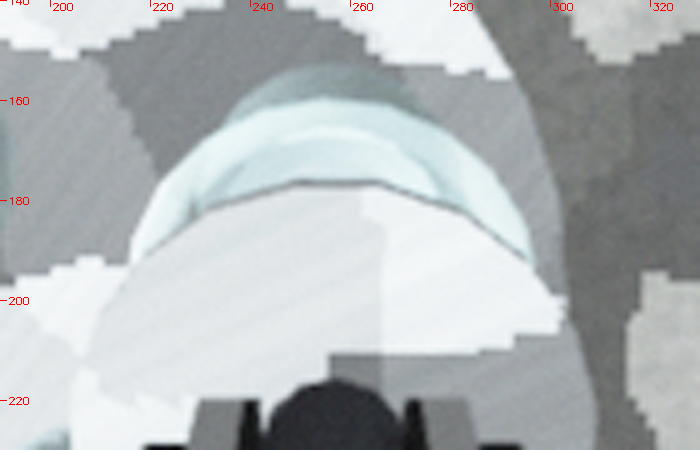

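```bash
python3 -m pendant '[[[-0.008,0,0.06,0,-0.0012,0],[0,0,0.06,0,0,0],[0,0,0.04,0,0,0],[0,0,0.02,0,0,0],[0,0,0,0,0,0]]]'; python3 -c "
from h import *
go([.5555,.1965,.1007])"
```

```text
time_s: 26.78
eef_pos: [0.5553, 0.1967, 0.106]
eef_rot: [0.0, 1.0, -0.0, -0.0]
wrist_force: [0.6, 1.2, -1.3]
opening: 0.184
t 26.77 tcp [0.5553 0.1967 0.106 ] F [ 0.6  1.2 -1.3] op 0.184
shift [0.001 0.001 0.026] turn [ 0.      0.0003 -0.    ]
```

```bash
python3 -m pendant '[[[0,0,0.02,0,0,0],[0,0,0.015,0,0,0],[0,0,0.005,0,0,0],[0,0,0,0,0,0]]]'; python3 -m pendant '[[[0,0,0,0,0,0],[0,0,0,0,0,0],[0,0,0,0,0,0]]]' 0.6; python3 -c "
from h import *
go([.5555,.1965,.1007])"
```

```text
time_s: 27.28
eef_pos: [0.5568, 0.197, 0.1007]
eef_rot: [-0.0, 1.0, 0.0, 0.001]
wrist_force: [-1.6, -0.1, -3.0]
opening: 0.189
time_s: 27.65
eef_pos: [0.5576, 0.1971, 0.101]
eef_rot: [-0.0, 1.0, 0.0, 0.002]
wrist_force: [0.1, 0.9, 0.7]
opening: 0.4
t 27.65 tcp [0.5576 0.1971 0.101 ] F [0.1 0.9 0.7] op 0.4
shift [-0.01   0.003  0.002] turn [-0.0002 -0.0014  0.0001]
```

```bash
python3 -m pendant '[[[0,0,-0.1,0,0,0],[0,0,-0.2,0,0,0],[0,0,-0.2,0,0,0],[-0.25,0,0,0,0,0],[-0.25,0,0,0,0,0],[0,0,0,0,0,0]]]'; python3 -c "
from h import *
go([.473,-.148,.19]);snap('wrist','w19');snap('scene','s19');crop('s19',270,110,120,130,5,'s19d');crop('w19',80,0,240,200,3,'w19c')"
```

```text
time_s: 28.4
eef_pos: [0.4572, 0.1972, 0.2117]
eef_rot: [-0.001, 1.0, -0.0, 0.006]
wrist_force: [0.4, -0.1, 0.7]
opening: 0.399
t 28.4 tcp [0.4572 0.1972 0.2117] F [ 0.4 -0.1  0.7] op 0.399
shift [0.079 1.726 0.106] turn [-0.0007 -0.004  -0.0001]
```

View pics/w19c.png

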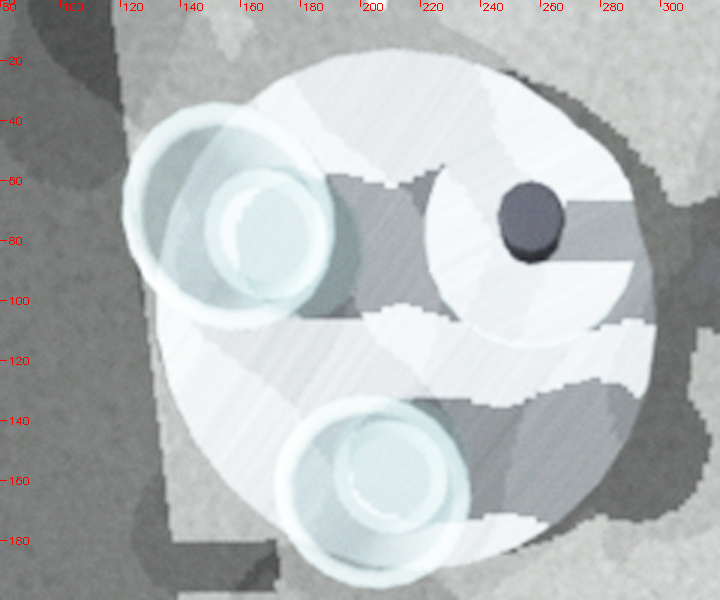

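View pics/s19d.png

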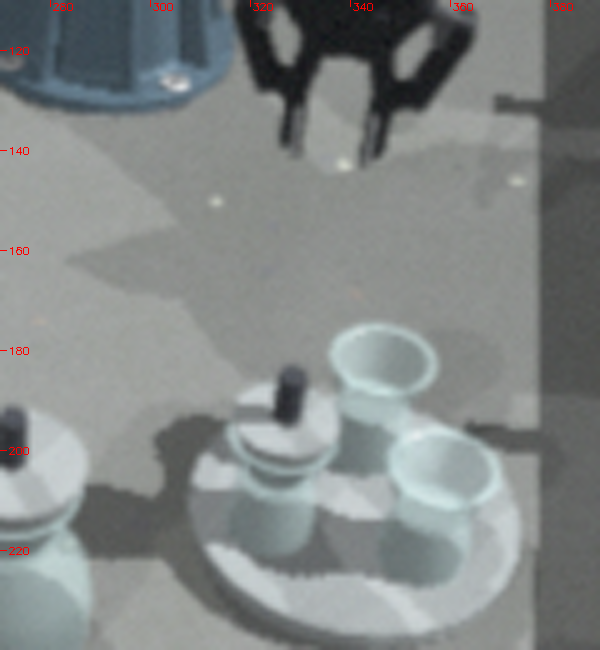

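```bash
python3 -c "
from h import *
c=load('w19')
print('handle top',atz(c,257.3,71,.151))
print('lip',fitc(c,221.7,None,None,115,.032,.115,[.555,.197]))
print('T1',fitc(c,121,191.5,34,109.5,.034,.102,[.55,.3]))
print('T3',fitc(c,171.7,237,132,196,.034,.102,[.47,.25]))
"
```

```text
handle top [0.55608111 0.1971097  0.151     ]
lip (array([0.5548, 0.1974]), array([ 0., -0.]))
T1 (array([0.5613, 0.2929]), array([-0.69,  0.69, -0.63,  0.76]))
T3 (array([0.473 , 0.2515]), array([-0.39,  0.39, -0.58,  0.68]))
```

```bash
python3 -m pendant '[[[0.012,0.288,0,-0.0007,-0.004,0],[0.012,0.288,0,0,0,0],[0.012,0.288,0,0,0,0],[0.012,0.288,0,0,0,0],[0.012,0.288,0,0,0,0],[0.012,0.288,0,0,0,0],[0,0,0,0,0,0],[0,0,0,0,0,0]]]'; python3 -c "
from h import *
go([.473,-.148,.12]);snap('wrist','w20');crop('w20',160,100,240,160,3,'w20c')"
```

```text
time_s: 29.5
eef_pos: [0.485, -0.1641, 0.2181]
eef_rot: [0.001, 1.0, -0.001, 0.007]
wrist_force: [-0.4, 0.5, -0.1]
opening: 0.403
t 29.5 tcp [ 0.485  -0.1641  0.2181] F [-0.4  0.5 -0.1] op 0.403
shift [-0.067 -0.081  0.489] turn [ 0.0008 -0.0042 -0.0007]
```

View pics/w20c.png

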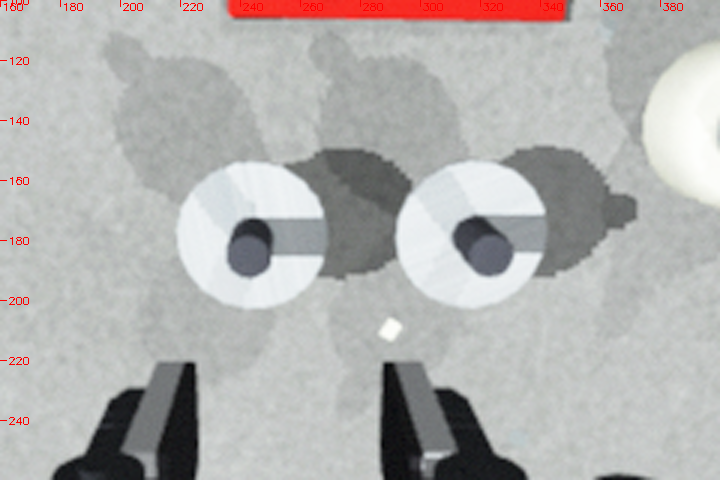

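```bash
python3 -c "
from h import *
c=load('w20')
r=fitc(c,219,269,153.3,203,.032,.044,[.47,-.15]); print(r, atz(c,243,185,.08))
print(fitc(c,292,342,153.3,202.7,.032,.044,[.47,-.24]),atz(c,323,185,.08))
go(list(r[0])+[.08])"
```

```text
(array([ 0.4717, -0.1482]), array([ 0.02, -0.02,  0.47, -0.51])) [ 0.47250639 -0.14852022  0.08      ]
(array([ 0.4717, -0.2417]), array([-0.01,  0.01,  0.32, -0.35])) [ 0.47231355 -0.24090657  0.08      ]
t 29.55 tcp [ 0.485  -0.1639  0.2182] F [-0.6 -0.1  0.4] op 0.403
shift [-0.076 -0.081  0.69 ] turn [ 0.001  -0.0043 -0.0004]
```

```bash
python3 -m pendant '[[[-0.07,-0.08,0.1,0.001,-0.004,0],[0,0,0.2,0,0,0],[0,0,0.2,0,0,0],[0,0,0.07,0,0,0],[0,0,0,0,0,0],[0,0,0,0,0,0]]]'; python3 -c "
from h import *
go([.472,-.1483,.028])"
```

```text
time_s: 30.3
eef_pos: [0.4755, -0.1423, 0.1052]
eef_rot: [0.001, 1.0, 0.005, 0.003]
wrist_force: [-1.2, -0.2, 0.3]
opening: 0.4
t 30.3 tcp [ 0.4755 -0.1423  0.1052] F [-1.2 -0.2  0.3] op 0.4
shift [-0.02   0.029  0.386] turn [ 0.0008 -0.0021  0.003 ]
```

```bash
python3 -m pendant '[[[-0.02,0.029,0.06,0.0008,-0.002,0.003],[0,0,0.06,0,0,0],[0,0,0,0,0,0]]]' 0.5; python3 -c "
from h import *
go([.472,-.1483,.028])"
```

```text
time_s: 30.68
eef_pos: [0.473, -0.1497, 0.082]
eef_rot: [0.001, 1.0, -0.001, 0.002]
wrist_force: [-0.0, -1.2, -0.8]
opening: 0.497
t 30.68 tcp [ 0.473  -0.1497  0.082 ] F [-0.  -1.2 -0.8] op 0.497
shift [-0.006 -0.008  0.27 ] turn [ 0.0007 -0.0012 -0.0003]
```

```bash
python3 -m pendant '[[[-0.006,-0.008,0.08,0,-0.001,0],[0,0,0.08,0,0,0],[0,0,0.06,0,0,0],[0,0,0.04,0,0,0],[0,0,0,0,0,0],[0,0,0,0,0,0]]]'; python3 -c "
from h import *
go([.472,-.1483,.028]); snap('wrist','w21')"
```

```text
time_s: 31.42
eef_pos: [0.4713, -0.1479, 0.0255]
eef_rot: [0.001, 1.0, -0.001, -0.0]
wrist_force: [0.2, 0.5, 0.1]
opening: 0.498
t 31.43 tcp [ 0.4713 -0.1479  0.0255] F [0.2 0.5 0.1] op 0.498
shift [ 0.004  0.002 -0.012] turn [ 0.0004  0.0003 -0.0004]
```

View pics/w21.png

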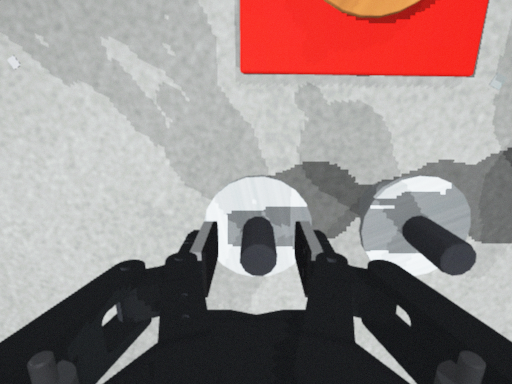

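```bash
python3 -m pendant '[[[0,0,-0.012,0,0,0],[0,0,0,0,0,0]]]'; python3 -m pendant '[[[0,0,0,0,0,0],[0,0,0,0,0,0],[0,0,0,0,0,0],[0,0,0,0,0,0]]]' 1; python3 -m pendant '[[[0,0,-0.05,0,0,0],[0,0,-0.2,0,0,0],[0,0,-0.25,0,0,0],[0,0,-0.25,0,0,0],[0,0,-0.15,0,0,0],[0,0,0,0,0,0],[0,0,0,0,0,0]]]'; python3 -c "
from h import *
go([.46,.23,.21]);snap('scene','s22');crop('s22',150,100,180,130,4,'s22c')"
```

```text
time_s: 31.72
eef_pos: [0.472, -0.1483, 0.0291]
eef_rot: [0.001, 1.0, -0.001, 0.0]
wrist_force: [-0.1, -1.1, 0.6]
opening: 0.501
time_s: 32.22
eef_pos: [0.4725, -0.1487, 0.0297]
eef_rot: [0.002, 1.0, -0.001, 0.001]
wrist_force: [-0.8, -0.1, 0.1]
opening: 0.188
time_s: 33.1
eef_pos: [0.4698, -0.1465, 0.215]
eef_rot: [0.0, 1.0, -0.001, -0.001]
wrist_force: [1.0, -0.1, -1.9]
opening: 0.188
t 33.1 tcp [ 0.4698 -0.1465  0.215 ] F [ 1.  -0.1 -1.9] op 0.188
shift [-0.051 -1.882  0.025] turn [ 0.0001  0.0007 -0.0004]
```

View pics/s22c.png

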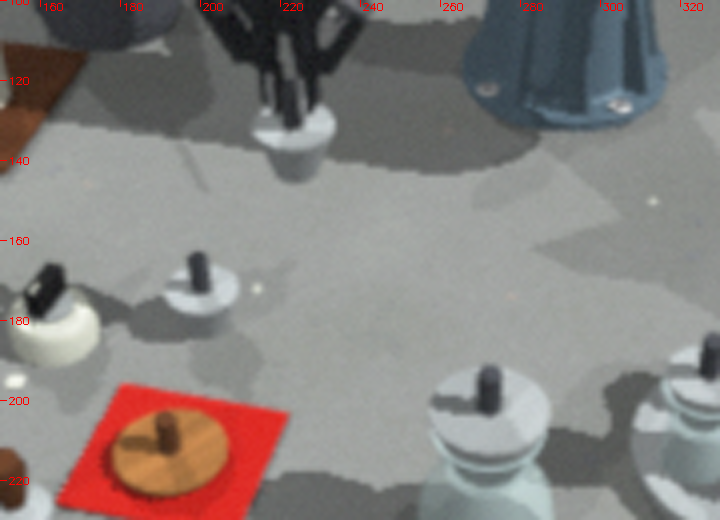

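Cone B is held. I'll carry it across to the turntable.

```bash
python3 -m pendant '[[[-0.008,-0.28,0,0,0,0],[-0.008,-0.28,0,0,0,0],[-0.008,-0.28,0,0,0,0],[-0.008,-0.28,0,0,0,0],[-0.008,-0.28,0,0,0,0],[-0.008,-0.28,0,0,0,0],[-0.005,-0.2,0,0,0,0],[0,0,0,0,0,0],[0,0,0,0,0,0]]]'; python3 -c "
from h import *
go([.46,.23,.21]);snap('wrist','w23');crop('w23',60,20,270,200,3,'w23c');"
```

```text
time_s: 34.28
eef_pos: [0.4513, 0.2394, 0.1989]
eef_rot: [0.0, 1.0, -0.003, -0.014]
wrist_force: [-0.2, 0.4, -2.1]
opening: 0.184
t 34.27 tcp [0.4513 0.2394 0.1989] F [-0.2  0.4 -2.1] op 0.184
shift [ 0.042  0.047 -0.057] turn [ 0.0003  0.0092 -0.0016]
```

View pics/w23c.png

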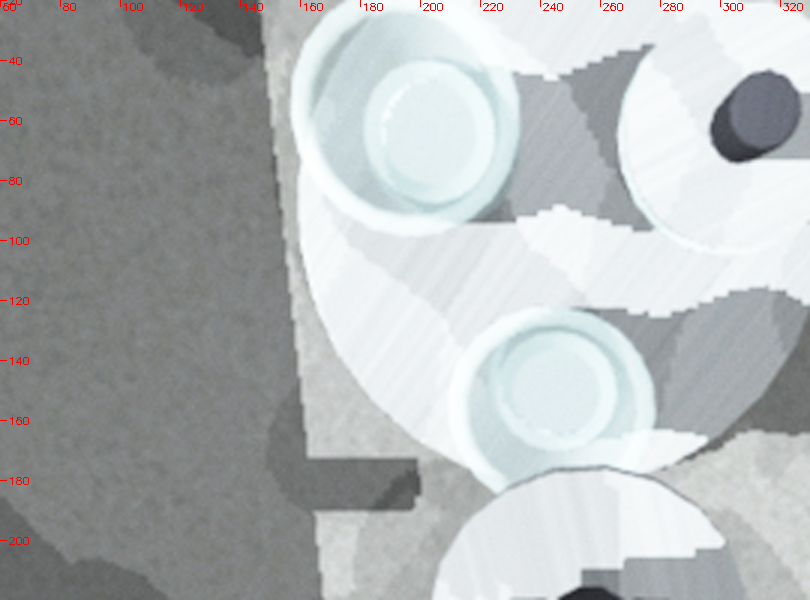

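```bash
python3 -c "
from h import *
c=load('w23')
print('T1',fitc(c,156.7,233.7,None,98.7,.034,.102,[.55,.3]))
print('T3',fitc(c,210.3,279,122,None,.034,.102,[.47,.25]))
print('held',fitc(c,204.3,None,175.3,None,.032,.2135,[.45,.24]))
go([.561,.2925,.21])"
```

```text
T1 (array([0.5616, 0.2929]), array([-0.34,  0.35,  0.03]))
T3 (array([0.4726, 0.2511]), array([-0.65,  0.65,  0.05]))
held (array([0.4522, 0.2394]), array([-0., -0.]))
t 34.33 tcp [0.4513 0.2392 0.1989] F [-0.5  0.9 -1.9] op 0.188
shift [ 0.545 -0.269 -0.072] turn [ 0.0002  0.0092 -0.0019]
```

```bash
python3 -m pendant '[[[0,0,0,0,0.0092,-0.0016],[0.18,-0.09,-0.02,0,0,0],[0.18,-0.09,0,0,0,0],[0.17,-0.08,0,0,0,0],[0,0,0,0,0,0],[0,0,0,0,0,0]]]'; python3 -c "
from h import *
go([.561,.2925,.145])"
```

```text
time_s: 35.08
eef_pos: [0.5592, 0.285, 0.2011]
eef_rot: [0.001, 1.0, -0.004, 0.001]
wrist_force: [-0.3, -0.1, -1.2]
opening: 0.184
t 35.08 tcp [0.5592 0.285  0.2011] F [-0.3 -0.1 -1.2] op 0.184
shift [ 0.008 -0.038  0.28 ] turn [ 0.0009 -0.0006 -0.0028]
```

```bash
python3 -m pendant '[[[0.008,-0.038,0.1,0.001,0,-0.0028],[0,0,0.12,0,0,0],[0,0,0,0,0,0]]]'; python3 -c "
from h import *
go([.561,.2925,.145])"
```

```text
time_s: 35.45
eef_pos: [0.5585, 0.292, 0.1542]
eef_rot: [-0.0, 1.0, -0.0, 0.0]
wrist_force: [-0.7, 0.1, -2.3]
opening: 0.183
t 35.45 tcp [0.5585 0.292  0.1542] F [-0.7  0.1 -2.3] op 0.183
shift [ 0.012 -0.003  0.046] turn [-0.0002 -0.0003 -0.    ]
```

```bash
python3 -m pendant '[[[0.012,-0.003,0.046,0,0,0],[0,0,0,0,0,0]]]'; python3 -c "
from h import *
go([.561,.2925,.145]);snap('wrist','w24');crop('w24',190,140,140,90,5,'w24c')"
```

```text
time_s: 35.7
eef_pos: [0.5608, 0.2928, 0.145]
eef_rot: [-0.0, 1.0, 0.0, 0.001]
wrist_force: [-0.2, -0.5, -1.7]
opening: 0.185
t 35.7 tcp [0.5608 0.2928 0.145 ] F [-0.2 -0.5 -1.7] op 0.185
shift [0.001 0.001 0.   ] turn [-0.0002 -0.0005  0.0001]
```

View pics/w24c.png

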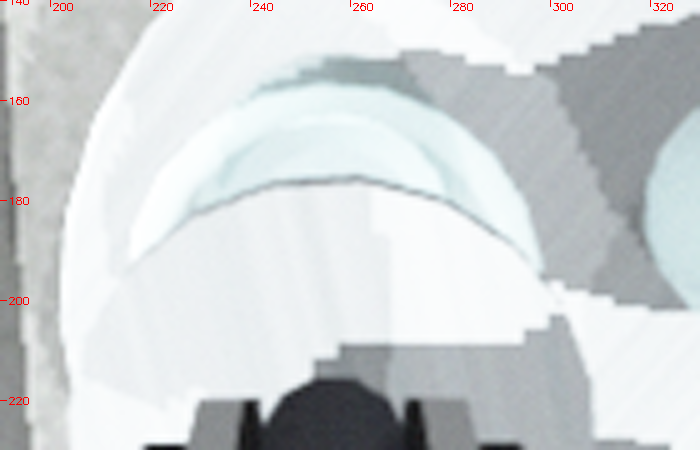

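```bash
python3 -m pendant '[[[0.002,0,0.06,0,-0.0005,0],[0,0,0.06,0,0,0],[0,0,0.04,0,0,0],[0,0,0.02,0,0,0],[0,0,0,0,0,0]]]'; python3 -c "
from h import *
go([.561,.2925,.1005])"
```

```text
time_s: 36.38
eef_pos: [0.5623, 0.2932, 0.1079]
eef_rot: [-0.001, 1.0, 0.0, 0.001]
wrist_force: [-0.1, -0.2, -1.5]
opening: 0.189
t 36.38 tcp [0.5623 0.2932 0.1079] F [-0.1 -0.2 -1.5] op 0.189
shift [-0.007  0.003  0.037] turn [-0.0005 -0.0007  0.0001]
```

```bash
python3 -m pendant '[[[-0.005,0.003,0.025,0,0,0],[0,0,0.02,0,0,0],[0,0,0.01,0,0,0],[0,0,0,0,0,0]]]'; python3 -m pendant '[[[0,0,0,0,0,0],[0,0,0,0,0,0],[0,0,0,0,0,0]]]' 0.6; python3 -c "
from h import *
go([.561,.2925,.1007])"
```

```text
time_s: 36.88
eef_pos: [0.563, 0.293, 0.1008]
eef_rot: [-0.001, 1.0, 0.0, 0.003]
wrist_force: [0.6, -1.0, -2.3]
opening: 0.182
time_s: 37.25
eef_pos: [0.5637, 0.2932, 0.1011]
eef_rot: [-0.002, 1.0, 0.0, 0.004]
wrist_force: [-0.5, 0.3, 0.3]
opening: 0.401
t 37.25 tcp [0.5637 0.2932 0.1011] F [-0.5  0.3  0.3] op 0.401
shift [-0.014  0.004  0.002] turn [-0.001  -0.0026  0.0002]
```

```bash
python3 -m pendant '[[[0,0,-0.1,0,0,0],[0,0,-0.2,0,0,0],[0,0,-0.2,0,0,0],[-0.25,0.15,0,0,0,0],[-0.25,0.15,0,0,0,0],[0,0,0,0,0,0]]]'; python3 -c "
from h import *
go([.472,-.24,.21]);snap('wrist','w25');snap('scene','s25');crop('s25',270,140,120,100,6,'s25d');crop('w25',120,0,240,200,3,'w25c')"
```

```text
time_s: 38.0
eef_pos: [0.4624, 0.2318, 0.2101]
eef_rot: [-0.002, 1.0, 0.0, 0.008]
wrist_force: [0.5, -0.7, 0.8]
opening: 0.399
t 38.0 tcp [0.4624 0.2318 0.2101] F [ 0.5 -0.7  0.8] op 0.399
shift [ 0.046  2.359 -0.009] turn [-0.0014 -0.0048  0.0003]
```

View pics/w25c.png

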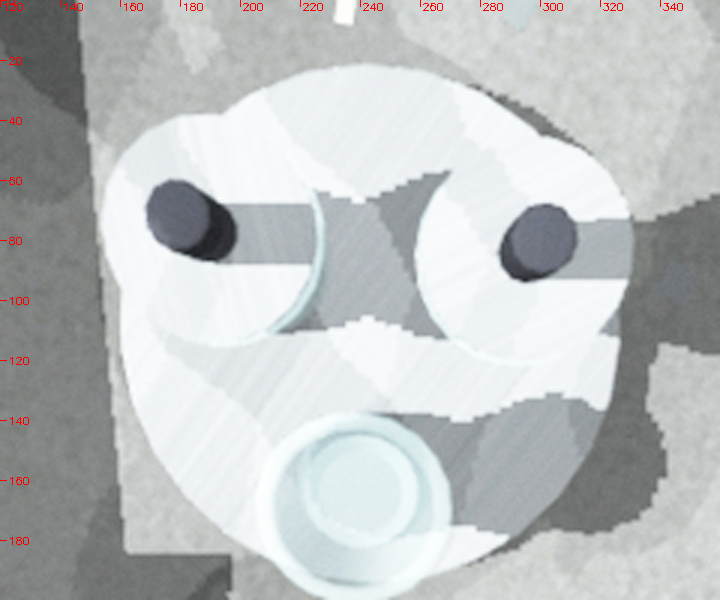

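View pics/s25d.png

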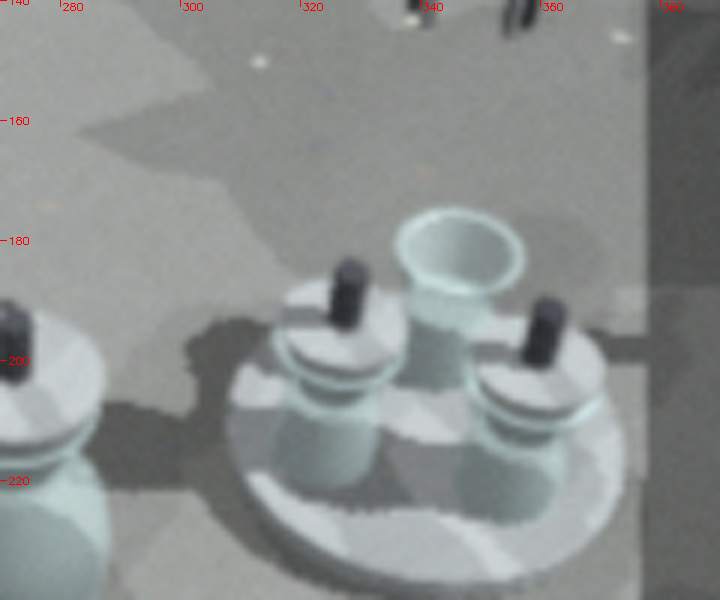

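```bash
python3 -c "
from h import *
c=load('w25')
print('B top',atz(c,179.3,71.7,.151),fitc(c,154.3,None,37.7,115,.032,.115,[.56,.29]))
print('A top',atz(c,301,79,.151),fitc(c,259,331,44.5,121.3,.032,.115,[.555,.197]))
print('T3',fitc(c,205.7,270.3,136.7,200.3,.034,.102,[.47,.25]))"
python3 -m pendant '[[[0,0.27,0,-0.0014,-0.005,0],[0,0.28,0,0,0,0],[0,0.28,0,0,0,0],[0,0.28,0,0,0,0],[0,0.28,0,0,0,0],[0,0.28,0,0,0,0],[0,0.28,0,0,0,0],[0,0.28,0,0,0,0],[0,0.09,0,0,0,0],[0,0,0,0,0,0],[0,0,0,0,0,0]]]'; python3 -c "
from h import *
go([.472,-.24,.21]);snap('wrist','w26')"
```

```text
B top [0.56069645 0.29261391 0.151     ] (array([0.561, 0.293]), array([ 0.  ,  0.77, -0.87]))
A top [0.55541528 0.19780544 0.151     ] (array([0.5555, 0.1978]), array([ 0.66, -0.65,  0.83, -0.99]))
T3 (array([0.474 , 0.2516]), array([-0.78,  0.78, -0.7 ,  0.84]))
time_s: 39.48
eef_pos: [0.4849, -0.2473, 0.2218]
eef_rot: [0.001, 1.0, 0.003, 0.012]
wrist_force: [0.3, 0.3, 0.4]
opening: 0.404
t 39.48 tcp [ 0.4849 -0.2473  0.2218] F [0.3 0.3 0.4] op 0.404
shift [-0.066 -0.037  0.058] turn [ 0.0008 -0.0077  0.0021]
```

View pics/w26.png

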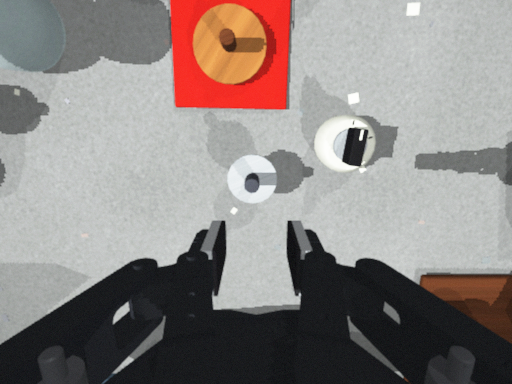

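```bash
python3 -c "
from h import *
c=load('w26')
print('C',atz(c,252.3,179,.044),atz(c,252.3,183.5,.08))
crop('w26',210,90,200,130,4,'w26c')
go([.472,-.2415,.08])"
```

```text
C [ 0.4723129 -0.2421409  0.044    ] [ 0.47483151 -0.24256122  0.08      ]
t 39.52 tcp [ 0.485  -0.2471  0.2219] F [0.5 0.1 0.2] op 0.401
shift [-0.082 -0.03   0.707] turn [ 0.0009 -0.0077  0.0022]
```

View pics/w26c.png

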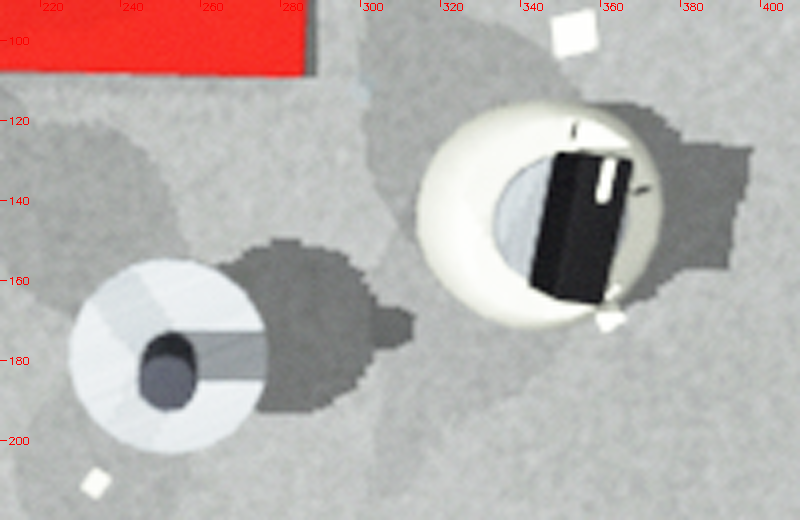

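```bash
python3 -m pendant '[[[0,0,0.05,0.001,-0.0077,0.002],[-0.075,-0.03,0.15,0,0,0],[0,0,0.2,0,0,0],[0,0,0.14,0,0,0],[0,0,0,0,0,0],[0,0,0,0,0,0]]]' 0.5; python3 -c "
from h import *
go([.472,-.2418,.08])"
```

```text
time_s: 40.28
eef_pos: [0.4715, -0.2344, 0.1108]
eef_rot: [-0.0, 1.0, 0.004, -0.002]
wrist_force: [0.4, -0.8, 0.5]
opening: 0.499
t 40.27 tcp [ 0.4715 -0.2344  0.1108] F [ 0.4 -0.8  0.5] op 0.499
shift [0.002 0.037 0.154] turn [-0.0002  0.0011  0.0029]
```

```bash
python3 -m pendant '[[[0,0.037,0.06,0,0.001,0.0029],[0,0,0.08,0,0,0],[0,0,0,0,0,0]]]'; python3 -c "
from h import *
go([.472,-.2418,.028]);c=snap('wrist','w27');crop('w27',190,140,140,130,5,'w27c')"
```

```text
time_s: 40.65
eef_pos: [0.473, -0.2432, 0.0833]
eef_rot: [0.001, 1.0, -0.0, 0.001]
wrist_force: [-0.5, 0.6, -0.2]
opening: 0.499
t 40.65 tcp [ 0.473  -0.2432  0.0833] F [-0.5  0.6 -0.2] op 0.499
shift [-0.006 -0.008  0.276] turn [ 0.0006 -0.0009 -0.0002]
```

View pics/w27c.png

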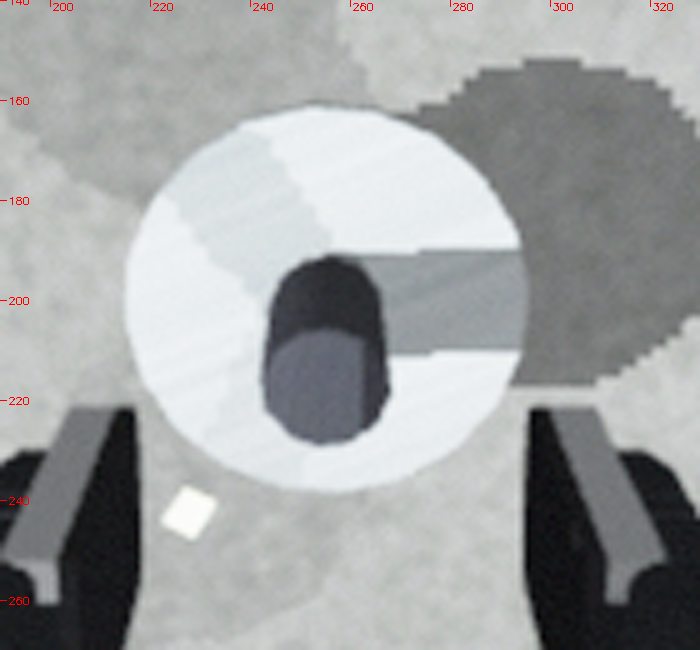

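```bash
python3 -m pendant '[[[-0.006,-0.008,0.08,0,-0.001,0],[0,0,0.08,0,0,0],[0,0,0.06,0,0,0],[0,0,0.03,0,0,0],[0,0,0,0,0,0],[0,0,0,0,0,0]]]'; python3 -c "
from h import *
go([.472,-.2418,.028])"; python3 -m pendant '[[[0,0,0,0,0,0],[0,0,0,0,0,0],[0,0,0,0,0,0],[0,0,0,0,0,0]]]' 1
```

```text
time_s: 41.45
eef_pos: [0.4723, -0.2421, 0.0304]
eef_rot: [0.001, 1.0, -0.0, 0.0]
wrist_force: [0.7, -0.2, 0.0]
opening: 0.5
t 41.45 tcp [ 0.4723 -0.2421  0.0304] F [ 0.7 -0.2  0. ] op 0.5
shift [-0.002 -0.001  0.012] turn [ 0.0008 -0.0001 -0.0002]
time_s: 41.95
eef_pos: [0.473, -0.2426, 0.0315]
eef_rot: [0.002, 1.0, -0.0, 0.001]
wrist_force: [-0.6, 0.7, -1.1]
opening: 0.185
```

```bash
python3 -m pendant '[[[0,0,-0.05,0,0,0],[0,0,-0.2,0,0,0],[0,0,-0.25,0,0,0],[0,0,-0.25,0,0,0],[0,0,-0.15,0,0,0],[0,0,0,0,0,0],[0,0,0,0,0,0]]]'; python3 -m pendant '[[[-0.015,-0.28,0,0,0,0],[-0.015,-0.28,0,0,0,0],[-0.015,-0.28,0,0,0,0],[-0.015,-0.28,0,0,0,0],[-0.015,-0.28,0,0,0,0],[-0.015,-0.28,0,0,0,0],[-0.015,-0.28,0,0,0,0],[0,0,0,0,0,0],[0,0,0,0,0,0]]]'; python3 -c "
from h import *
go([.43,.2,.21]);snap('wrist','w28');snap('scene','s28')"
```

```text
time_s: 42.82
eef_pos: [0.4716, -0.241, 0.2184]
eef_rot: [0.002, 1.0, -0.0, 0.0]
wrist_force: [-0.6, -0.4, -1.3]
opening: 0.188
time_s: 43.95
eef_pos: [0.4412, 0.1632, 0.2018]
eef_rot: [-0.001, 1.0, -0.002, -0.012]
wrist_force: [0.8, -0.4, -1.3]
opening: 0.187
t 43.95 tcp [0.4412 0.1632 0.2018] F [ 0.8 -0.4 -1.3] op 0.187
shift [-0.058 -0.184 -0.039] turn [-0.0005  0.0077 -0.001 ]
```

View pics/w28.png

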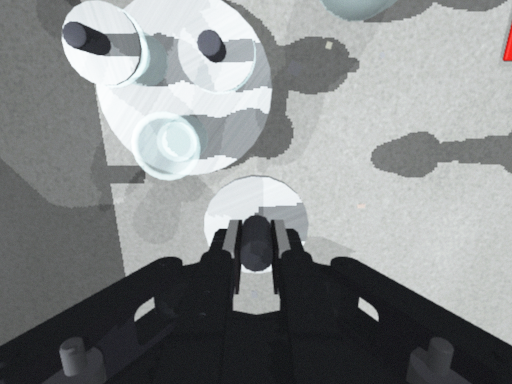

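View pics/s28.png

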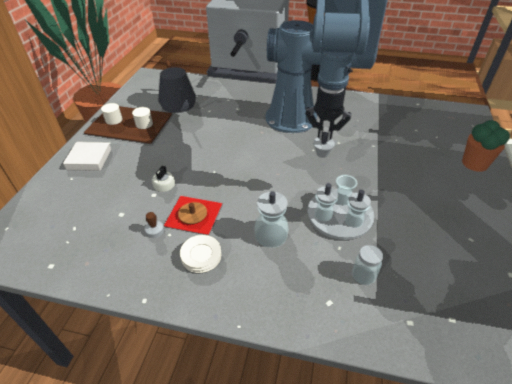

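```bash
python3 -c "
from h import *
c=load('w28');crop('w28',110,90,120,110,6,'w28c')
print('T3',fitc(c,131,201,113,181,.034,.102,[.47,.25]))
print('held',fitc(c,204,308.5,175.5,None,.032,.2148,[.44,.163]))
go([.4735,.2515,.21])"
```

```text
T3 (array([0.472 , 0.2516]), array([-0.05,  0.05, -0.81,  0.94]))
held (array([0.4415, 0.1637]), array([-0.02,  0.02,  0.  ]))
t 44.05 tcp [0.4416 0.1625 0.2022] F [-0.4 -0.7 -0.7] op 0.186
shift [ 0.156 -0.446 -0.042] turn [-0.0006  0.0076 -0.0017]
```

View pics/w28c.png

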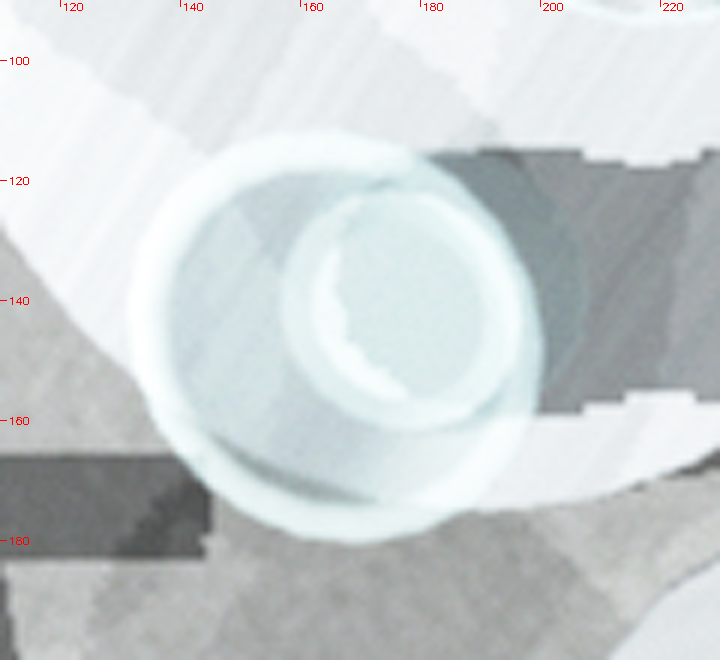

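```bash
python3 -m pendant '[[[0,0,0,0,0.0076,-0.0017],[0.08,-0.22,-0.02,0,0,0],[0.076,-0.22,0,0,0,0],[0,0,0,0,0,0],[0,0,0,0,0,0]]]'; python3 -c "
from h import *
go([.473,.2513,.155])"
```

```text
time_s: 44.68
eef_pos: [0.4755, 0.2461, 0.206]
eef_rot: [-0.0, 1.0, -0.005, 0.002]
wrist_force: [0.3, -0.0, -1.0]
opening: 0.185
t 44.67 tcp [0.4755 0.2461 0.206 ] F [ 0.3 -0.  -1. ] op 0.185
shift [-0.014 -0.026  0.255] turn [-0.0003 -0.0013 -0.0033]
```

```bash
python3 -m pendant '[[[-0.014,-0.026,0.1,0,-0.0013,-0.0033],[0,0,0.12,0,0,0],[0,0,0.05,0,0,0],[0,0,0,0,0,0]]]'; python3 -c "
from h import *
go([.473,.2513,.145]);snap('wrist','w29');crop('w29',190,140,140,90,5,'w29c')"
```

```text
time_s: 45.18
eef_pos: [0.4712, 0.2483, 0.1478]
eef_rot: [-0.0, 1.0, -0.002, -0.001]
wrist_force: [-0.0, -0.4, -1.2]
opening: 0.184
t 45.17 tcp [0.4712 0.2483 0.1478] F [-0.  -0.4 -1.2] op 0.184
shift [ 0.009 -0.015  0.014] turn [-0.      0.0006 -0.001 ]
```

View pics/w29c.png

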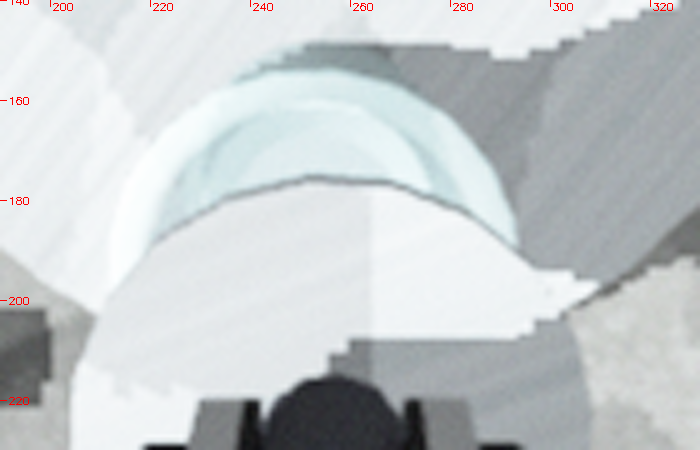

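```bash
python3 -m pendant '[[[0.009,-0.016,0.02,0,0.0006,-0.001],[0,0,0,0,0,0]]]'; python3 -c "
from h import *
go([.473,.2513,.105])"; python3 -m pendant '[[[0,0,0.06,0,0,0],[0,0,0.06,0,0,0],[0,0,0.04,0,0,0],[0,0,0.02,0,0,0],[0,0,0,0,0,0]]]'; python3 -c "
from h import *
go([.473,.2513,.102])"
```

```text
time_s: 45.48
eef_pos: [0.4744, 0.2519, 0.1454]
eef_rot: [-0.0, 1.0, -0.0, 0.001]
wrist_force: [-0.3, -0.4, -1.1]
opening: 0.187
t 45.48 tcp [0.4744 0.2519 0.1454] F [-0.3 -0.4 -1.1] op 0.187
shift [-0.007  0.003  0.202] turn [-0.0003 -0.0009 -0.    ]
time_s: 46.1
eef_pos: [0.4744, 0.2521, 0.1067]
eef_rot: [-0.0, 1.0, 0.0, 0.001]
wrist_force: [-0.3, -0.6, -0.8]
opening: 0.186
t 46.1 tcp [0.4744 0.2521 0.1067] F [-0.3 -0.6 -0.8] op 0.186
shift [-0.007  0.004  0.024] turn [-0.0003 -0.0009  0.0001]
```

```bash
python3 -m pendant '[[[-0.004,0.003,0.018,0,0,0],[0,0,0.015,0,0,0],[0,0,0.005,0,0,0],[0,0,0,0,0,0]]]'; python3 -m pendant '[[[0,0,0,0,0,0],[0,0,0,0,0,0],[0,0,0,0,0,0]]]' 0.6; python3 -c "
from h import *
go([.473,.2513,.102])";python3 -m pendant '[[[0,0,-0.1,0,0,0],[0,0,-0.2,0,0,0],[0,0,-0.2,0,0,0],[-0.25,0.1,0,0,0,0],[0,0,0,0,0,0]]]';  python3 -c "
from h import *
go([.47,-.3,.21]);snap('wrist','w30');snap('scene','s30');crop('s30',230,140,160,120,5,'s30d');crop('w30',120,0,260,220,3,'w30c')"
```

```text
time_s: 46.6
eef_pos: [0.4754, 0.2516, 0.1022]
eef_rot: [-0.001, 1.0, 0.0, 0.003]
wrist_force: [-2.0, -0.3, -2.4]
opening: 0.182
time_s: 46.98
eef_pos: [0.476, 0.2518, 0.1025]
eef_rot: [-0.001, 1.0, 0.0, 0.004]
wrist_force: [0.8, 0.4, -0.2]
opening: 0.402
t 46.98 tcp [0.476  0.2518 0.1025] F [ 0.8  0.4 -0.2] op 0.402
shift [-0.015  0.003  0.002] turn [-0.0006 -0.0027  0.0001]
time_s: 47.6
eef_pos: [0.423, 0.2308, 0.2036]
eef_rot: [-0.0, 1.0, 0.0, 0.003]
wrist_force: [-0.1, -0.3, -0.3]
opening: 0.399
t 47.6 tcp [0.423  0.2308 0.2036] F [-0.1 -0.3 -0.3] op 0.399
shift [ 0.234  2.654 -0.033] turn [-0.0003 -0.0017  0.0001]
```

View pics/w30c.png

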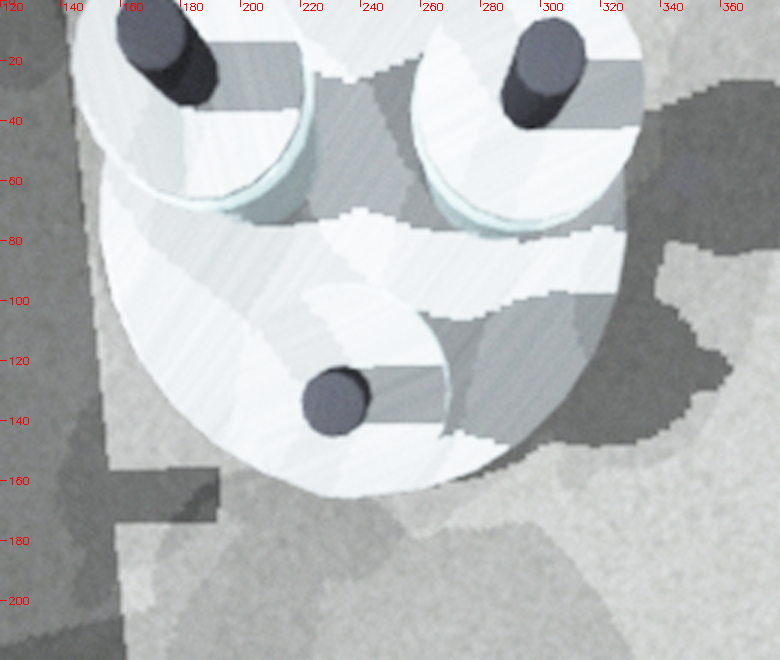

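View pics/s30d.png

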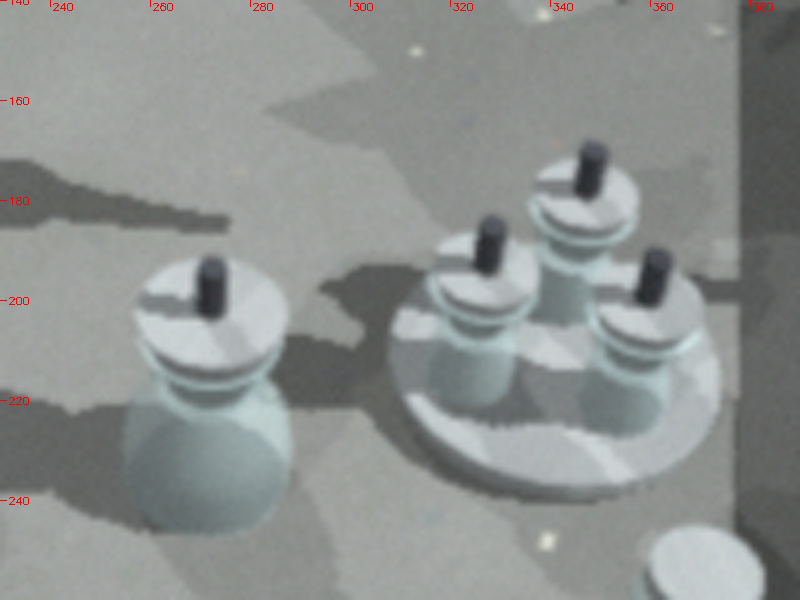

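```bash
python3 -m pendant '[[[0.1,0.22,-0.02,0,-0.0017,0],[0.1,0.22,0,0,0,0],[0.1,0.22,0,0,0,0],[0.1,0.22,0,0,0,0],[0,0,0,0,0,0],[0,0,0,0,0,0]]]';  python3 -c "
from h import *
go([.50,-.36,.21]);snap('wrist','w31');crop('w31',160,0,200,160,4,'w31c')"
```

```text
time_s: 48.45
eef_pos: [0.5171, 0.0515, 0.211]
eef_rot: [-0.002, 1.0, 0.001, 0.006]
wrist_force: [0.0, 0.6, -1.2]
opening: 0.399
t 48.45 tcp [0.5171 0.0515 0.211 ] F [ 0.   0.6 -1.2] op 0.399
shift [-0.089  2.057 -0.003] turn [-0.0011 -0.0036  0.0005]
```

View pics/w31c.png

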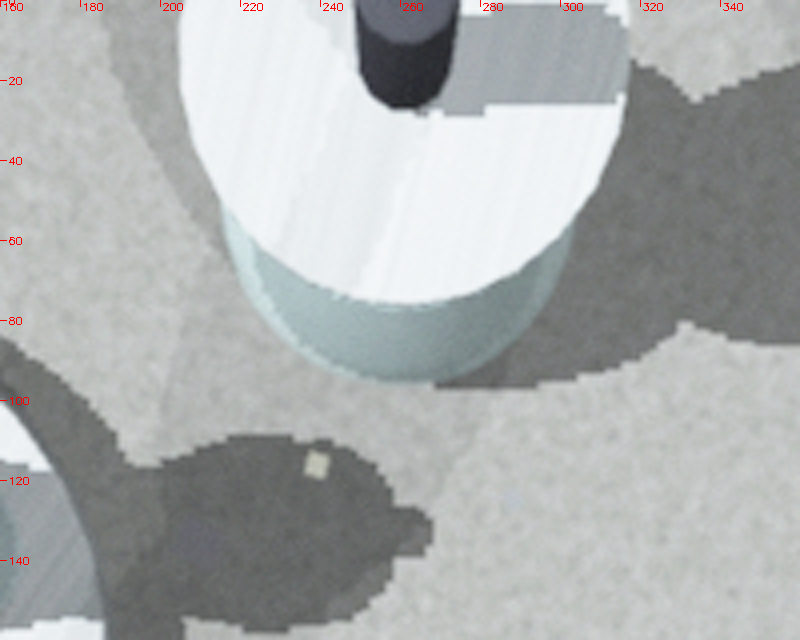

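```bash
python3 -c "
from h import *
c=load('w31')
print('big lip',fitc(c,204.5,317.5,None,76,.043,.1445,[.657,.049],True))
c=load('w14'); print('w14',fitc(c,210.5,301.5,101,192.5,.043,.1445,[.657,.049],True), atz(c,256.3,152,.1805))
"
python3 -m pendant '[[[0,0.29,0,-0.001,-0.0036,0],[-0.01,0.29,0,0,0,0],[-0.01,0.29,0,0,0,0],[-0.01,0.29,0,0,0,0],[-0.01,0.29,0,0,0,0],[-0.01,0.29,0,0,0,0],[-0.01,0.25,0,0,0,0],[0,0,0,0,0,0],[0,0,0,0,0,0]]]' 0.3
python3 -c "
from h import *
go([.50,-.36,.21]);snap('wrist','w32');crop('w32',180,70,180,140,4,'w32c')"
```

```text
big lip (array([0.6559, 0.049 , 0.1449]), array([-0.,  0.,  0.]))
w14 (array([0.6559, 0.0491, 0.1462]), array([-0.05,  0.05,  0.05, -0.05])) [0.65724549 0.04891038 0.1805    ]
time_s: 49.62
eef_pos: [0.514, -0.3448, 0.2108]
eef_rot: [-0.001, 1.0, 0.012, 0.002]
wrist_force: [0.5, -0.0, -0.2]
opening: 0.704
t 49.62 tcp [ 0.514  -0.3448  0.2108] F [ 0.5 -0.  -0.2] op 0.704
shift [-0.072  0.074  0.003] turn [-0.0006 -0.0012  0.0076]
```

View pics/w32c.png

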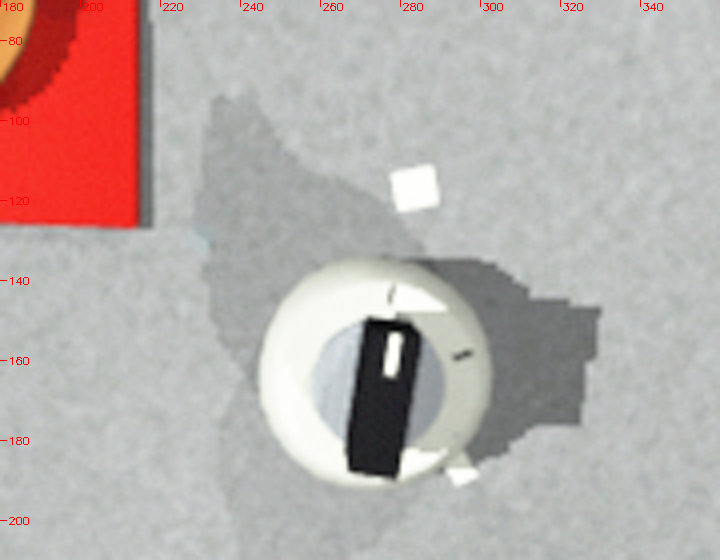

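```bash
python3 -c "
from h import *
c=load('w32')
g=lambda x,y,z: atz(c,180+x/4,70+y/4,z)
C=[g(*p,.069) for p in [(368,318),(421,328),(397,478),(347,470)]]
print(np.round(C,4)); m=np.mean(C,0); print('center',m)
a=(C[0]+C[1])/2-(C[2]+C[3])/2; print('len',np.linalg.norm(a),'ang',np.degrees(np.arctan2(a[1],a[0])))
for e in [(C[0]-C[3]),(C[1]-C[2])]: print(np.degrees(np.arctan2(e[1],e[0])))
print('base z.0?',fitc(c,244.5,303,134,192,.038,.02,[.51,-.36],True))
print(fitc(c,258.5,291,151,185,.020,.041,[.51,-.36],True))
go([m[0],m[1],.11],-.2)"
```

```text
[[ 0.541  -0.3611  0.069 ]
 [ 0.5386 -0.3762  0.069 ]
 [ 0.4944 -0.3714  0.069 ]
 [ 0.4964 -0.3567  0.069 ]]
center [ 0.5176021  -0.36634361  0.069     ]
len 0.044649435036711003 ang -5.868081175919934
-5.619230879157865
-6.118914678338895
base z.0? (array([ 0.5172, -0.3664,  0.0275]), array([-0.06,  0.06,  0.06, -0.07]))
(array([ 0.5172, -0.3659,  0.0571]), array([-0.52,  0.52,  0.52, -0.53]))
t 49.67 tcp [ 0.514  -0.3447  0.2108] F [-0.  -0.   0.3] op 0.699
shift [0.013 0.109 0.504] turn [-0.0006 -0.0011  0.0714]
```

```bash
python3 -c "
from h import *
print(telemetry.get_obs()['q'].round(2)); go([.5175,-.3663,.11],-.105)"; python3 -m pendant '[[[0.01,0.108,0.1,0,-0.001,0.041],[0,0,0.2,0,0,0],[0,0,0.2,0,0,0],[0,0,0,0,0,0],[0,0,0,0,0,0]]]' 0.4;python3 -c "
from h import *
print(telemetry.get_obs()['q'].round(2)); go([.5175,-.3663,.028],-.105)"
```

```text
[-0.78  0.27  1.49  0.    1.38  0.76]
t 49.67 tcp [ 0.514  -0.3447  0.2108] F [-0.  -0.   0.3] op 0.699
shift [0.013 0.109 0.504] turn [-0.0005 -0.0012  0.0412]
time_s: 50.3
eef_pos: [0.5216, -0.3591, 0.1128]
eef_rot: [0.001, 0.999, -0.049, 0.002]
wrist_force: [0.5, -0.2, 1.0]
opening: 0.6
[-0.79  0.39  1.53  0.    1.21  0.88]
t 50.3 tcp [ 0.5216 -0.3591  0.1128] F [ 0.5 -0.2  1. ] op 0.6
shift [-0.019  0.038  0.424] turn [ 0.0002 -0.0015  0.0024]
```

```bash
python3 -m pendant '[[[-0.019,0.038,0.1,0,-0.0015,0.0024],[0,0,0.1,0,0,0],[0,0,0,0,0,0]]]';python3 -c "
from h import *
go([.5175,-.3663,.028],-.105);c=snap('wrist','w33');crop('w33',170,130,180,140,4,'w33c')"
```

```text
time_s: 50.68
eef_pos: [0.5185, -0.3677, 0.0737]
eef_rot: [0.002, 0.999, -0.052, 0.002]
wrist_force: [-0.7, 0.6, 0.6]
opening: 0.602
t 50.67 tcp [ 0.5185 -0.3677  0.0737] F [-0.7  0.6  0.6] op 0.602
shift [-0.007 -0.007  0.228] turn [ 0.0013 -0.0011  0.0001]
```

View pics/w33c.png

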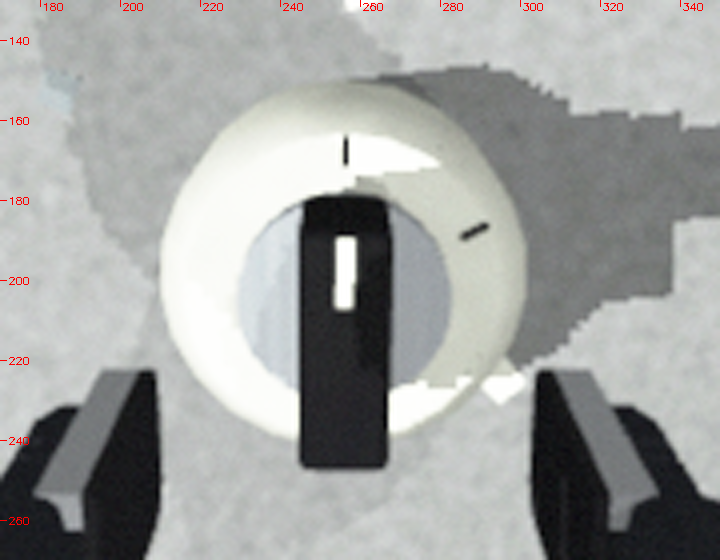

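```bash
python3 -c "
from h import *
c=load('w33')
print(atz(c,170+344/4,130+349/4,.069), fitc(c,210,301.5,150,242,.038,.03,[.517,-.366],True))"
python3 -m pendant '[[[-0.007,-0.007,0.08,0.001,-0.001,0],[0,0,0.08,0,0,0],[0,0,0.05,0,0,0],[0,0,0.015,0,0,0],[0,0,0,0,0,0],[0,0,0,0,0,0]]]';python3 -c "
from h import *
go([.5175,-.3663,.028],-.105)"
```

```text
[ 0.51732396 -0.36681564  0.069     ] (array([ 0.5187, -0.3669,  0.03  ]), array([-1.14,  1.14,  1.14, -1.25]))
time_s: 51.48
eef_pos: [0.5182, -0.3672, 0.027]
eef_rot: [0.001, 0.999, -0.052, 0.001]
wrist_force: [0.0, 0.4, 0.5]
opening: 0.596
t 51.48 tcp [ 0.5182 -0.3672  0.027 ] F [0.  0.4 0.5] op 0.596
shift [-0.004 -0.004 -0.005] turn [ 0.0007 -0.0006  0.0001]
```

```bash
python3 -m pendant '[[[0,0,-0.004,0,0,0],[0,0,0,0,0,0],[0,0,0,0,0,0],[0,0,0,0,0,0],[0,0,0,0,0,0]]]' 1; python3 -c "
from h import *
go([.5175,-.3663,.028],-.105);c=snap('scene','s34');crop('s34',230,140,160,120,5,'s34c')"
```

```text
time_s: 52.1
eef_pos: [0.5187, -0.3676, 0.0291]
eef_rot: [0.002, 0.999, -0.053, 0.002]
wrist_force: [-0.6, 0.7, 0.2]
opening: 0.168
t 52.1 tcp [ 0.5187 -0.3676  0.0291] F [-0.6  0.7  0.2] op 0.168
shift [-0.007 -0.006  0.005] turn [ 0.001  -0.0011 -0.0001]
```

View pics/s34c.png

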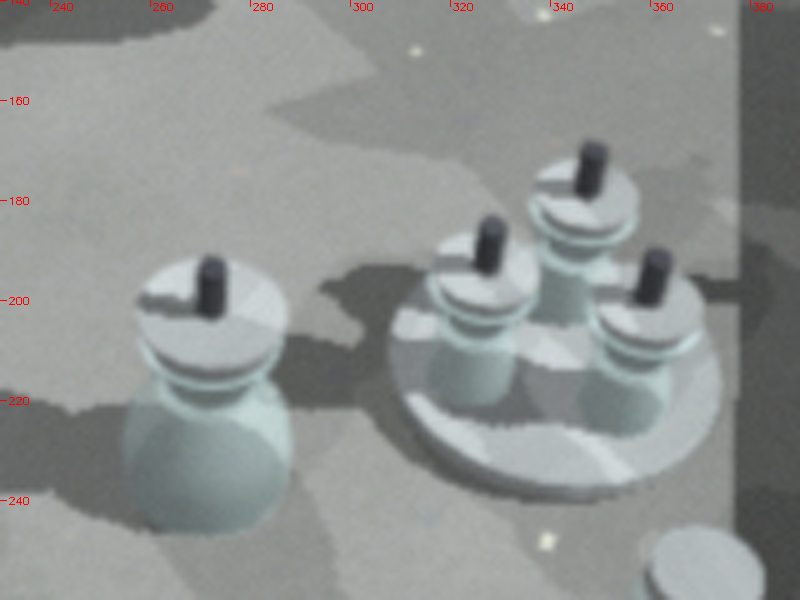

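All four cones are still seated and nothing has shifted. The knob is gripped, so I'll turn it clockwise (positive about the downward tool z).

```bash
python3 -m pendant '[[[-0.004,-0.004,0,0,-0.001,0.04],[0,0,0,0,0,0.05],[0,0,0,0,0,0.05]]]'; python3 -c "
from h import *
go([.518,-.3668,.028],-.105)"
```

```text
time_s: 52.52
eef_pos: [0.5183, -0.369, 0.0291]
eef_rot: [0.003, 0.961, -0.275, 0.001]
wrist_force: [-1.8, -1.8, 0.7]
opening: 0.17
t 52.52 tcp [ 0.5183 -0.369   0.0291] F [-1.8 -1.8  0.7] op 0.17
shift [-0.007 -0.009  0.005] turn [ 0.0021 -0.001  -0.1438]
```

```bash
python3 -m pendant '[[[0,-0.01,0,0.002,0,0.05],[0,0,0,0,0,0.05],[0,-0.005,0,0,0,0.05],[0,0,0,0,0,0]]]'; python3 -c "
from h import *
go([.518,-.3668,.028],-.105)"
```

```text
time_s: 53.02
eef_pos: [0.517, -0.3701, 0.029]
eef_rot: [0.003, 0.867, -0.498, 0.001]
wrist_force: [1.2, 1.2, 0.4]
opening: 0.164
t 53.02 tcp [ 0.517  -0.3701  0.029 ] F [1.2 1.2 0.4] op 0.164
shift [-0.012 -0.013  0.005] turn [ 0.0018 -0.001  -0.2987]
```

```bash
python3 -m pendant '[[[-0.01,-0.008,0,0,0,0.04],[0,0,0,0,0,0.01],[0,0,0,0,0,0]]]'; python3 -c "
from h import *
o=telemetry.get_obs();print(o['torque'].round(2));go([.518,-.3668,.028],-.105)"; python3 -m pendant '[[[0,0,0,0,0,0],[0,0,0,0,0,0],[0,0,0,0,0,0],[0,0,0,0,0,0]]]' 0.4; python3 -m pendant '[[[0,0,-0.1,0,0,0],[0,0,-0.2,0,0,0],[0,0,-0.2,0,0,0],[0,0,-0.2,0,0,0],[0,0,0,0,0,0]]]'; python3 -c "
from h import *
go([.518,-.3668,.2],-1.2);snap('wrist','w35');snap('top','t35')"
```

```text
time_s: 53.4
eef_pos: [0.5166, -0.3704, 0.029]
eef_rot: [0.005, 0.826, -0.563, 0.003]
wrist_force: [-0.7, -0.3, -0.3]
opening: 0.166
[ 0.1   0.15 -0.12]
t 53.4 tcp [ 0.5166 -0.3704  0.029 ] F [-0.7 -0.3 -0.3] op 0.166
shift [-0.014 -0.013  0.005] turn [ 0.003  -0.0019 -0.3477]
time_s: 53.9
eef_pos: [0.5174, -0.3697, 0.0292]
eef_rot: [0.004, 0.827, -0.562, 0.003]
wrist_force: [-0.5, 0.3, 0.7]
opening: 0.601
time_s: 54.52
eef_pos: [0.5184, -0.3689, 0.1798]
eef_rot: [0.005, 0.828, -0.561, 0.005]
wrist_force: [0.9, -0.9, -0.1]
opening: 0.598
t 54.52 tcp [ 0.5184 -0.3689  0.1798] F [ 0.9 -0.9 -0.1] op 0.598
shift [-0.009 -0.002 -0.101] turn [ 0.0006 -0.0045  0.0026]
```

View pics/w35.png

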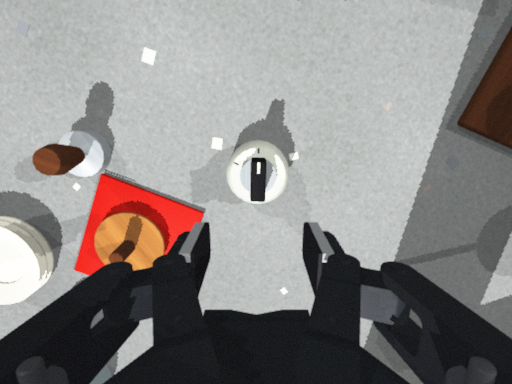

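View pics/t35.png

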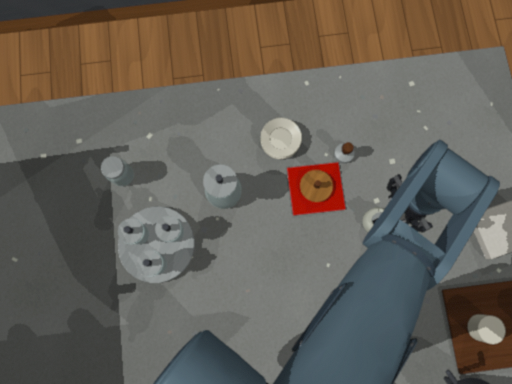

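```bash
python3 -m pendant '[[[0,0,-0.2,0,0,0],[0,0,-0.2,0,0,0],[0,0,0,0,0,0],[0,0,0,0,0,0],[0,0,0,0,0,0],[0,0,0,0,0,0],[0,0,0,0,0,0],[0,0,0,0,0,0]]]'; python3 -c "
from h import *
go([.518,-.3668,.2],-1.2);c=snap('wrist','w36');snap('scene','s36');crop('s36',140,150,250,120,3,'s36c');crop('w36',200,100,120,110,6,'w36c')"
```

```text
time_s: 55.62
eef_pos: [0.5122, -0.3621, 0.2455]
eef_rot: [0.002, 0.828, -0.561, -0.008]
wrist_force: [0.4, -0.7, -0.6]
opening: 0.594
t 55.62 tcp [ 0.5122 -0.3621  0.2455] F [ 0.4 -0.7 -0.6] op 0.594
shift [ 0.035 -0.021  0.227] turn [0.004  0.0037 0.0025]
```

View pics/s36c.png

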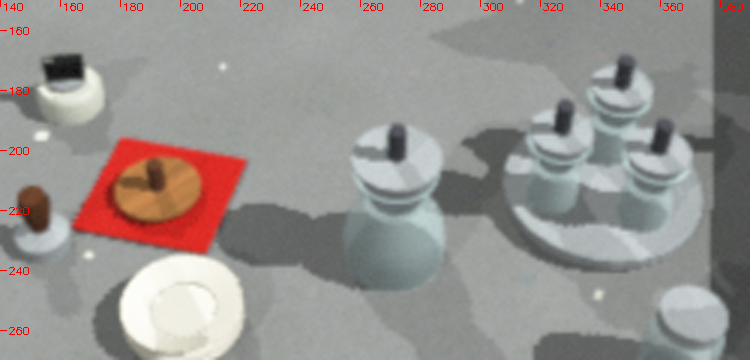

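View pics/w36c.png

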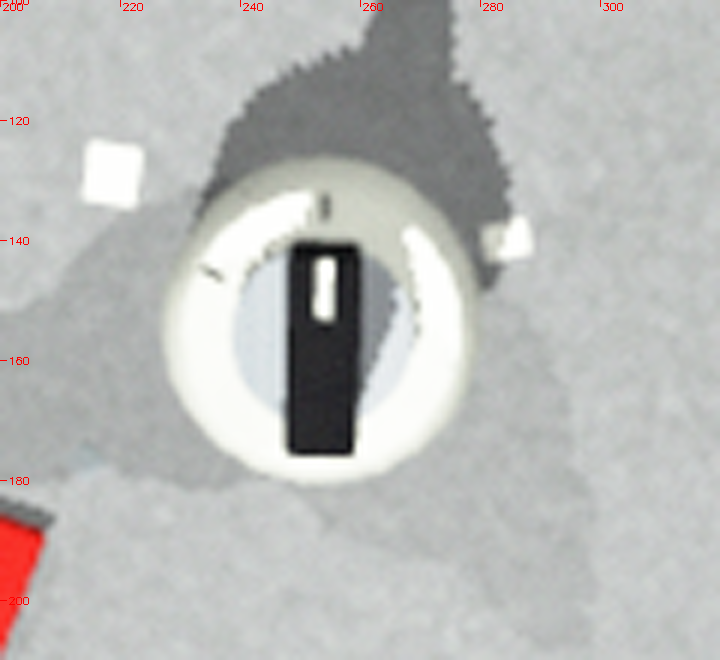

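The knob rests on its second tick (the stop). All cones are seated, the cover is on the mat and the bystanders look unmoved. I'll hand it in.

```bash
python3 -c "
from bench import ctrl
print(ctrl.hand_in())"
```

```text
the job is handed in; nothing more can be done
None
```

I finished the job and handed it in at about 56 s of the 208 s allowed; the hand-in gave no verdict. I moved the dust cover onto the red mat, seated the large cone in the carafe and the three small cones in the three tumblers, then turned the timer knob clockwise.

**What my last checks showed**
- **Large cone:** its lip measured 145 mm above the worktop, against 144.5 mm when fully home.
- **Small cones:** two were measured after release. Their axes were within about 1 mm of the tumbler centres and upright. The third I only checked by eye in the pictures.
- **Cover:** it stands handle up, less than 10 mm from the mat's centre.
- **Timer knob:** it stayed on its stop tick after I let go, at about 1.09 rad.
- **Everything else:** the sugar jar, saucers and tamper look unmoved. I saw no sign that anything was knocked aside.

**What went wrong or disagreed**
- **Fingertip height:** the fingertips are about 22 mm higher than the reported TCP. My first try at the large cone missed because of this and pushed the cone about 11 mm. I grasped deeper and it worked.
- **Cover grip:** for the same reason the cover was held only by the top of its handle, but it came down upright.
- **Cameras:** the scene and top cameras disagreed by about 6 mm, so I relied on wrist-camera measurements for placing.

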